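# Load a fresh filter cartridge through the hook-pulled tray

### The arm

A 6-joint arm with a two-finger parallel gripper is mounted at the origin on the work surface. World frame = base frame: x ahead of the robot, y to its left, z up, the work surface at z = 0. Lengths are in m, angles in rad, forces in N, time in s.
With the tool pointing down it reaches from about 0.4 to 0.825 m from the base axis. Payload 7 kg.
Tool frame: the origin (TCP) lies on the centre line of the jaws, within the pads' length; the fingertips stand tip_reach ahead of it and the grasp point (between the pads) lies 5 mm behind it (tip_reach is the distance from the TCP to the fingertips, in m); z points along the fingers, y is the direction in which the jaws open and shut (so a half turn about z gives the same grasp; the last joint's range is limited). The gripper opens to 88 mm and grips with 3 to 60 N. Pads are 19 mm wide; open, the fingers measure 130 mm over their backs; the gripper's body (78 mm by 193 mm) begins 47 mm behind the grasp point.
Start: joints at [-0.908, 0.359, 0.012, 0, -1.224, -0.288], TCP at [0.247, -0.628, 0.241] pointing down, gripper open.
Joint ranges: [-3.07, 3.07], [-1.43, 2.12], [-1.02, 1.25], [-3.03, 1.67], [-3.05, -0], [-3.03, 3.03]. Speed limits (rad/s): [2.39, 2.39, 3.01, 3.14, 3.14, 3.14].

### API

Orientations are given as a rotation vector (axis times angle).
In Python, from workcell import observe, snapshot, finish_job, masks_of, tip_reach gives the robot as it stands. The module is installed in compiled form; this text tells all that it offers.
- The arm moves only by the tool step_arm, never from a script. Its argument "deltas" is a list of rows, each an object of numbers: "tx", "ty", "tz": the shift along the tool's x, y, z in mm; "rx", "ry", "rz": the turn, a rotation vector about the tool's x, y, z in rad; "gripper": the opening, from 0 (shut) to 1 (fully open). A call has 1 to 8 rows; each row is the pose to reach, as a shift and turn from the pose commanded when the call began, along the tool's axes at that moment; what a row does not reach only later rows make up. A row lasts 1/12 s, in which the tool goes at most 41.7 mm and 7.16 degrees, less where a joint would pass 70% of its speed; a pose out of reach is approached as far as the arm can. A call with a gripper value outside its range is refused whole. The fingers move at their own pace and stop on an object; "force" is the grip in N (left out, the last holds). Time passes only in rows, so rows that repeat a pose let the fingers close. It gives the time, the measured TCP pose, the force and the opening at its end, in the units of the state.
- observe(): the state, without advancing time (a new reading comes with each control period).
- snapshot(name): name is "side" or "top"; returns a dict with "frame" (420x560x3 uint8, red, green, blue), "mtx" (3x3 intrinsics, pixels), "R" (3x3) and "t" (3): a world point X has camera coordinates R X + t. Camera axes: x right, y down, z forward; pixel columns grow to the right and rows downward; lengths in m; the calibration is good to about 2 mm. A picture is of the moment at which its call begins. There is no depth.
- finish_job(): hands the job in, once; it reports no verdict.
Trained networks look in a picture, given as the dict that the camera call returned (one of the last four; its "shot" number tells which), for a name from the list of things; names that differ only in an ending like _2 or _b are one class to them, and where a whole thing is asked for, a point or a joint stands for the part that bears it (a point fixed in the world has none). Each returns a list of dicts, best first, with "conf" (0 to 1); they miss things now and then, are a little off and sometimes report something else, mostly with a low value. They report only what shows in the picture. A call takes as long as a camera call. They do not tell look-alikes from the thing itself.
- masks_of(picture, query): "region" (420x560 bool, what is visible of it) and "extent" ([left, top, width, height] in pixels, round what is visible of it).
The state is a dict: "t": time; "joints": joint angles; "joint_velocities": joint speeds; "joint_efforts": joint torques, N m; "ee_pos": TCP position; "eef_rot": TCP orientation; "ft_force": force on the tool from outside, world axes, zero at the start; "torque": the same for the moment, N m; "opening": finger opening in m.
Only numpy, scipy, OpenCV 4.12 (cv2) and the standard library are available. Lean on these libraries where they do the work, as an engineer would, in place of code of your own. Each camera call takes 0.05 s, during which the arm holds its last target. There are 200 camera calls.

### The job

Take the orange-handled pull hook off its stand, hook its prong down into the finger hole of the green unit's filter tray and pull the tray right out with it. Lay the fresh white cartridge with the yellow rib gently and flat in that tray, push the tray fully home, and have the hook back on its stand as it was. Leave the blue unit's tray shut and do not disturb the spent grey cartridge, the bottle or the jar.

Things in the scene. Friction and masses are not known exactly. Their poses are not given: they have to be found in the camera images.
- tray_green (a joint): Tray of the green-banded filter unit (white box 200 x 200 x 116 mm tall, fixed; tray in the side nearer the robot). In m: 0 = home, 0.12 = right out at its stop; about 2.5 N friction, stays where left, may start up to 10 mm ajar. Slides out along its own -x. White front panel 168 mm wide, 8 mm thick, 28 to 98 mm above the bench.
- tray_green_hole (a point): Centre of the round finger hole (26 mm across, right through) at the top face of that tray's green tongue, 66 mm above the bench. Tongue: level plate 6 mm thick, 60 mm wide (y), sticking 50 mm out of the panel, free above and below; hole centre 25 mm from the panel and 25 mm from the free edge. x points into the unit, z up. Moves with the tray.
- tray_green_floor (a point): Centre of that tray's inner floor, 40 mm above the bench, 80 mm behind (+x of) the hole; same axes, moves with the tray. Inside 84 mm (x) by 134 mm (y); walls 5 mm thick rise 27 mm above it, the front panel 58 mm. With the tray right out this point is 73 mm in front of the housing and all the inside is open from above.
- tray_blue (a joint): Tray of the other, blue-banded unit with a blue tongue, otherwise alike; value in m, 0 = shut. It is to stay shut.
- tray_blue_hole (a point): Centre of the finger hole in the blue tongue, as for the green one; not to be used.
- hook_grip (a point): Grip point of the pull hook (0.14 kg), on the axis of its orange handle: a bar 100 mm long (x -60 to +40 mm), 22 mm wide (y), 24 mm tall (z), centred in y and z here. A steel rod 10 mm thick runs on along +x to x = 95 mm and turns straight down there as the prong. It starts level on its stand, 75 mm above the bench, prong down.
- hook_tip (a point): Lowest end of the prong (rounded, 10 mm thick), 95 mm ahead (+x) and 42 mm below the grip point; same axes as the grip point.
- stand_seat (a point): Where the grip point lies when the hook rests on its fixed grey stand, 75 mm above the bench; x runs from handle to prong. Base 160 x 70 mm; rear post under the handle (x -58 to -34 mm), slot 34 mm wide, lips up to this height; front post under the rod (x 60 to 72 mm), slot 24 mm wide, lips 9 mm above it. Slots open upward; fingers go between the posts.
- fresh_center (a point): Centre of the body of the fresh cartridge: white, 70 mm (x) by 120 mm (y) by 22 mm tall, pale green pleats, 0.17 kg, lying flat on a black rubber pad 12 mm thick. x, y along its sides, z up.
- fresh_rib (a point): Point to grip on the yellow rib of the fresh cartridge, 33 mm above the body's centre. The rib stands upright on the middle of the body and is 50 mm long (x), 16 mm wide (y), 30 mm tall; its top is 8 mm above this point, the top of the body 22 mm below it.
- spent_center (a point): Centre of the body of the spent cartridge, same shape, grey with dark pleats and a black rib; to be left alone on the bench.
- wash_bottle: Pink bottle with a white cap, 60 mm across, 170 mm tall; origin under its centre. Bystander.
- jar: Jar with a blue cap, 68 mm across, 90 mm tall; origin under its centre. Bystander.
There are look-alikes about, which are no part of the job. What is shaped like the part that bears hook_grip but red is not meant.

How it is judged:
On the way, in this order (a step that is already met when the one before it is completed fails the run):
1. the hook's prong is down in the finger hole of the green unit's tray while that tray is still in (less than 30 mm out) (horizontal distance between hook_tip and tray_green_hole below 0.013 m and z of hook_tip in the frame of tray_green_hole between -0.042 and -0.008 m and value of joint tray_green below 0.03 m), for 0.1 s.
2. the tray is pulled at least 100 mm out with the prong still in its hole (horizontal distance between hook_tip and tray_green_hole below 0.013 m and z of hook_tip in the frame of tray_green_hole between -0.042 and -0.008 m and value of joint tray_green above 0.1 m), for 0.1 s.
3. the fresh cartridge lies flat in the tray, let go, with the tray still at least 70 mm out (x of fresh_center in the frame of tray_green_floor between -0.015 and 0.015 m and y of fresh_center in the frame of tray_green_floor between -0.015 and 0.015 m and z of fresh_center in the frame of tray_green_floor between 0.006 and 0.016 m and angle between fresh_center's own z axis and vertical below 0.08 rad and value of joint tray_green above 0.07 m and contact force between fresh and the fingers below 0.05 N), for 0.2 s.
At the end, for the whole second after the job is handed in: Green tray home within 5 mm and still; fresh cartridge flat (0.08 rad) on its floor, within 15 mm of centre in x and y; hook on its stand, grip point within 22 mm of the seat, level (0.12 rad), along the stand (0.2 rad); blue tray shut within 8 mm; cartridge and hook at rest (value of joint tray_green below 0.005 m and velocity of joint tray_green below 0.01 m/s and x of fresh_center in the frame of tray_green_floor between -0.015 and 0.015 m and y of fresh_center in the frame of tray_green_floor between -0.015 and 0.015 m and z of fresh_center in the frame of tray_green_floor between 0.006 and 0.016 m and angle between fresh_center's own z axis and vertical below 0.08 rad and distance between hook_grip and stand_seat below 0.022 m and angle between hook_grip's own z axis and vertical below 0.12 rad and angle between the x axis of hook_grip and the x axis of stand_seat, either way round below 0.2 rad and value of joint tray_blue below 0.008 m and linear speed of each of fresh, hook below 0.02 m/s); the robot touches nothing.
It fails at once if the blue unit's tray is pulled more than 15 mm out (value of joint tray_blue above 0.015 m).
It fails at once if the fresh cartridge is dropped or forced hard on the tray (over 40 N) (contact force between fresh and tray_green above 40 N).
It fails at once if the spent cartridge is moved more than 30 mm (distance of spent_center from where it was at the start of the episode above 0.03 m).
It fails at once if the bottle or the jar is moved more than 30 mm or knocked over (distance of any of wash_bottle, jar from where it was at the start of the episode above 0.03 m or angle between any of wash_bottle, jar's own z axis and vertical above 0.5 rad).
It also fails if it takes over 72 s, if anything falls off the work surface, if the arm or the gripper's body presses on something with over 40 N, if the wrist force passes 120 N, or if a joint passes its speed limit or range.

## Working session

There is one attempt and no reset: what is moved stays moved. The work goes in short steps, Python scripts to look and compute and a tool call to move; the robot and the scene stay as the last step left them, time stands still between calls to the robot, and variables do not carry over. Pictures are saved under pics/ and viewed, about 8 in all and at most 12, crops included, and the job is handed in when it is done.

Besides the shell and the picture viewer there is one more tool, called after "Emit:" in YAML: its name, and indented under it one key for each argument. step_arm: Moves the arm, as the interface text tells. Its arguments: {"type":"object","properties":{"deltas":{"type":"array"},"force":{"type":"number"}},"required":["deltas"]}

```bash
mkdir -p pics
cat > h.py <<'E'
import numpy as np,cv2
from workcell import *
def save(s,n,crop=None,f=1):
    im=s["frame"][:,:,::-1]
    if crop: l,t,w,h=crop; im=im[t:t+h,l:l+w]
    cv2.imwrite("pics/"+n,cv2.resize(im,None,fx=f,fy=f,interpolation=cv2.INTER_CUBIC))
def px(s,X):
    c=s["R"]@np.array(X)+s["t"]; p=s["mtx"]@c; return p[:2]/p[2]
def at(s,uv,z):
    d=s["R"].T@np.linalg.inv(s["mtx"])@np.array([uv[0],uv[1],1.]); o=-s["R"].T@s["t"]
    return o+d*(z-o[2])/d[2]
E
python3 - <<'E'
from h import *
o=observe();print(o,tip_reach)
im=[]
for n in("top","side"):
    s=snapshot(n);im.append(s["frame"]);print(n,-s["R"].T@s["t"],s["R"][2])
    for q in("hook_grip","tray_green","tray_blue","fresh_center","spent_center","wash_bottle","jar","stand_seat"):
        try:
            for m in masks_of(s,q):
                r=m["region"];v,u=np.nonzero(r);print(q,round(m["conf"],2),m["extent"],(u.mean().round(1),v.mean().round(1)),at(s,(u.mean(),v.mean()),.06).round(3),s["frame"][r].mean(0).round())
        except Exception as e:print(q,e)
    save(s,n+"0.png",f=1.4)
E
```

```text
{'t': 0.0, 'joints': array([-9.07904871e-01,  3.59383919e-01,  1.10769919e-02, -3.64581821e-04,
       -1.22409235e+00, -2.88038040e-01]), 'joint_velocities': array([-9.55172517e-06, -4.75067417e-04, -7.49664816e-04, -3.97688966e-04,
        3.96039737e-04, -2.45036658e-04]), 'joint_efforts': array([-1.07551332e-03, -5.82717419e+01,  2.93057352e+01,  6.99748412e+00,
        6.76450931e-03, -1.60525137e-04]), 'ee_pos': array([ 0.24691866, -0.62772402,  0.23962987]), 'eef_rot': array([ 5.85105303e-01, -3.08618775e+00, -2.48475480e-03]), 'ft_force': array([ 0.30026401,  1.03545759, -0.15128427]), 'torque': array([ 0.03458788, -0.02968507, -0.05350547]), 'opening': 0.08718203695460436} 0.014
top [0.50746516 0.008836   1.16466704] [ 0.02631109  0.00491705 -0.99964171]
hook_grip 0.6 [175.7, 267.9, 44.9, 52.9] (np.float64(196.9), np.float64(290.9)) [0.319 0.249 0.06 ] [116.  47.  48.]
hook_grip 0.18 [300.1, 151.3, 61.2, 28.2] (np.float64(329.5), np.float64(161.9)) [ 0.668 -0.125  0.06 ] [66. 82. 72.]
tray_green 0.65 [297.5, 154.4, 63.9, 22.6] (np.float64(329.2), np.float64(161.6)) [ 0.669 -
[... 1178 characters left out ...]
er 0.76 [323.8, 144.7, 31.8, 26.9] (np.float64(340.9), np.float64(155.9)) [ 0.425 -0.379  0.06 ] [116. 125.  94.]
fresh_center 0.27 [204.7, 329.4, 64.7, 67.5] (np.float64(236.5), np.float64(366.7)) [0.424 0.436 0.06 ] [84. 82. 71.]
spent_center 0.83 [281.7, 223.9, 42.2, 38.1] (np.float64(302.9), np.float64(240.2)) [0.415 0.028 0.06 ] [81. 82. 76.]
wash_bottle 0.89 [273.7, 113.0, 16.5, 44.9] (np.float64(281.7), np.float64(139.7)) [ 0.654 -0.381  0.06 ] [117.  91.  79.]
jar 0.68 [159.0, 286.9, 25.7, 39.5] (np.float64(172.1), np.float64(307.2)) [0.646 0.366 0.06 ] [ 63.  81. 110.]
stand_seat 0.78 [206.6, 327.4, 65.0, 70.9] (np.float64(236.5), np.float64(366.9)) [0.424 0.436 0.06 ] [84. 82. 72.]
```

View pics/top0.png

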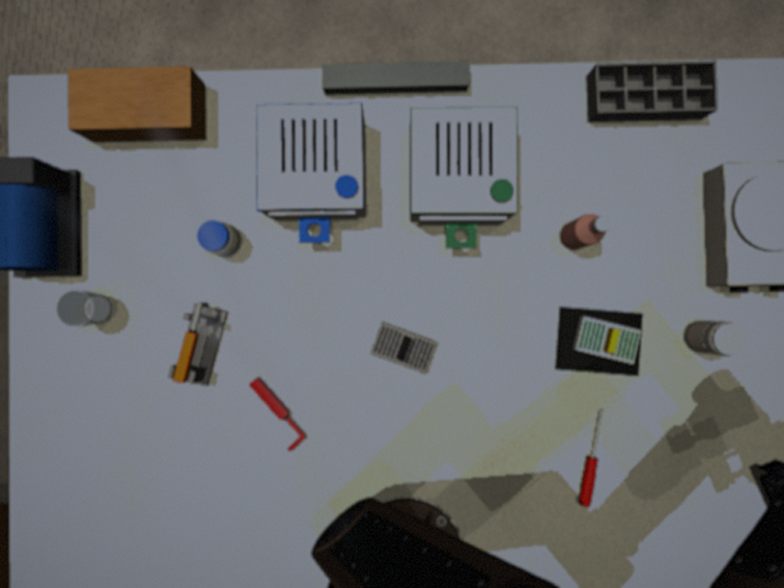

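View pics/side0.png

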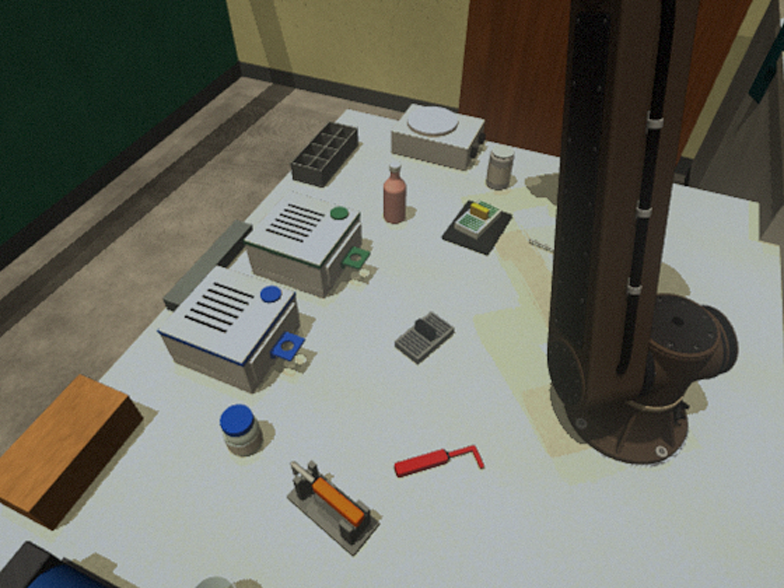

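Run:
```python
from h import *
S={n:snapshot(n) for n in("top","side")}
C={"top":dict(orange=(115,205,60,80,.087),green=(300,145,70,45,.066),yellow=(405,220,60,45,.064)),
   "side":dict(orange=(200,320,75,80,.087),green=(235,165,40,40,.066),yellow=(320,138,50,40,.064))}
H=dict(orange=((8,150,60),(20,255,255)),green=((50,100,30),(85,255,255)),yellow=((22,150,80),(33,255,255)))
rows=[]
for n,s in S.items():
    hsv=cv2.cvtColor(s["frame"],cv2.COLOR_RGB2HSV);row=[]
    for k,(l,t,w,h,z) in C[n].items():
        m=np.zeros((420,560),np.uint8);m[t:t+h,l:l+w]=cv2.inRange(hsv,*map(np.array,H[k]))[t:t+h,l:l+w]
        nn,lab,st,_=cv2.connectedComponentsWithStats(m)
        i=1+st[1:,4].argmax();v,u=np.nonzero(lab==i)
        P=np.array([at(s,p,z) for p in zip(u,v)])[:,:2].astype(np.float32)
        r=cv2.minAreaRect(P)
        print(n,k,st[i],"px",u.mean().round(1),v.mean().round(1),"mean",P.mean(0).round(4),"rect",np.round(cv2.boxPoints(r),3).tolist(),np.round(r[0],4))
        row.append(cv2.resize(s["frame"][t:t+h,l:l+w,::-1],(266,int(266*h/w)) if h/w<1.13 else (int(300*w/h),300),interpolation=cv2.INTER_CUBIC))
    row=[cv2.copyMakeBorder(a,0,300-a.shape[0],0,266-a.shape[1],cv2.BORDER_CONSTANT) for a in row];rows.append(np.hstack(row))
cv2.imwrite("pics/crops.png",np.clip(np.vstack(rows)*1.3,0,255).astype(np.uint8))
```

```text
top orange [124 237  17  36 286] px 131.9 254.8 mean [0.4236 0.4177] rect [[0.375, 0.41999998688697815], [0.4690000116825104, 0.39399999380111694], [0.47600001096725464, 0.4169999957084656], [0.38199999928474426, 0.4429999887943268]] [0.4255 0.4184]
top green [319 159  21  18 233] px 329.0 166.8 mean [ 0.6536 -0.122 ] rect [[0.628000020980835, -0.14900000393390656], [0.675000011920929, -0.15000000596046448], [0.6759999990463257, -0.0949999988079071], [0.6290000081062317, -0.09399999678134918]] [ 0.6518 -0.122 ]
top yellow [434 235   8  17  86] px 437.6 243.1 mean [ 0.4374 -0.4155] rect [[0.414000004529953, -0.41600000858306885], [0.4569999873638153, -0.42800000309944153], [0.46000000834465027, -0.41499999165534973], [0.4180000126361847, -0.40299999713897705]] [ 0.4373 -0.4155]
side orange [223 341  37  35 490] px 241.2 358.0 mean [0.4172 0.4218] rect [[0.36500000953674316, 0.4230000078678131], [0.4650000035762787, 0.39500001072883606], [0.47200000286102295, 0.41999998688697815], [0.3720000088214874, 0.4480000138282776]] [0.4186 0.4214]
side green [245 177  19  14  98] px 254.0 183.8 mean [ 0.6448 -0.123 ] rect [[0.6230000257492065, -0.15000000596046448], [0.6650000214576721, -0.1509999930858612], [0.6669999957084656, -0.09700000286102295], [0.625, -0.0949999988079071]] [ 0.6448 -0.1231]
side yellow [336 145  13  10  57] px 341.9 148.7 mean [ 0.4328 -0.4137] rect [[0.4050000011920929, -0.4169999957084656], [0.44699999690055847, -0.4410000145435333], [0.46700000762939453, -0.40700000524520874], [0.42399999499320984, -0.382999986410141]] [ 0.4358 -0.4118]
```

View pics/crops.png

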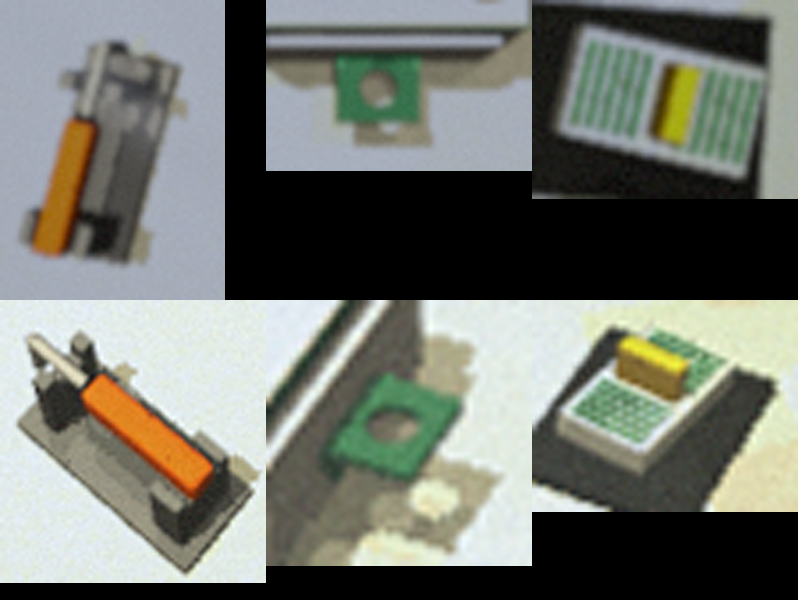

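The look-alike is the red hook (top px ~(197,291)). The screwdriver is also red (top px ~(423,335)). The wanted hook is orange, on the grey stand at top px (132,255), and the crop confirms it. The green hole is at top px (330,168) and side px (254,183.5). The fresh cartridge's yellow rib is at top px (438,243).

```bash
cat >> h.py <<'E'
from scipy.spatial.transform import Rotation as Ro
def plan(*T):
    o=observe();p=o["ee_pos"];R=Ro.from_rotvec(o["eef_rot"])
    x=R.as_matrix()[:,0];print("t",o["t"],"tcp",p.round(4),"yaw",np.arctan2(x[1],x[0]).round(3),"open",round(o["opening"],4),"ft",o["ft_force"].round(1),"q",o["joints"].round(2))
    for *q,yaw in T:
        Rt=Ro.from_euler("z",yaw)*Ro.from_euler("x",np.pi)
        print(q,yaw,"->mm",(R.inv().apply(np.array(q)-p)*1000).round(1),"rot",(R.inv()*Rt).as_rotvec().round(4))
E
python3 - <<'E'
from h import *
t=snapshot("top");s=snapshot("side")
print("hole",at(t,(330,168.2),.066),at(s,(253.9,183.5),.066))
# unit top z=.116 edges (view px/1.4)
for a,b in(((410,107),(410.5,211)),((517,107),(517,213)),((410,107),(517,107))):
    A,B=[at(t,np.array(q)/1.4,.116) for q in(a,b)];print(A,B,np.arctan2(*(A-B)[1::-1]))
# cartridge body corners in crop (405,220, scale 60/266), z .034
c=[at(t,(405+(u-532)*60/266,220+v*60/266),.034)[:2] for u,v in((590,25),(766,68),(745,180),(556,132))]
print(np.round(c,3),np.mean(c,0),[np.linalg.norm(c[i]-c[i-1]).round(3) for i in range(4)])
print("hook tip end",at(t,(115+108*75/281 if 0 else 115+100*60/225,205+45*80/300),.08))
plan((.5,-.1,.25,-1.5),(.433,.4165,.2,-.27))
E
```

```text
hole [ 0.64978324 -0.12467468  0.066     ] [ 0.64577483 -0.12404683  0.066     ]
[ 0.88948974 -0.02584161  0.116     ] [ 0.69160984 -0.02265772  0.116     ] -0.016088656733103456
[ 0.88502931 -0.22829367  0.116     ] [ 0.68361646 -0.22308276  0.116     ] -0.025866026593874478
[ 0.88948974 -0.02584161  0.116     ] [ 0.88502931 -0.22829367  0.116     ] 1.5487678664314322
[[ 0.486 -0.374]
 [ 0.456 -0.485]
 [ 0.385 -0.469]
 [ 0.418 -0.35 ]] [ 0.43648251 -0.41934285] [np.float64(0.072), np.float64(0.115), np.float64(0.073), np.float64(0.124)]
hook tip end [0.52529817 0.39272034 0.08      ]
t 1.1 tcp [ 0.2471 -0.6281  0.2406] yaw -2.767 open 0.0876 ft [-0.2  0.  -0.8] q [-0.91  0.36  0.01  0.   -1.22 -0.29]
[0.5, -0.1, 0.25] -1.5 ->mm [-428.7  398.9   -9.4] rot [ 0.     -0.     -1.2668]
[0.433, 0.4165, 0.2] -0.27 ->mm [-555.4  904.    40.6] rot [ 0.     -0.     -2.4968]
```

Emit:
step_arm:
  deltas:
    - {"tx": -429, "ty": 399, "tz": -10, "rz": -1.0}
    - {"tx": -429, "ty": 399, "tz": -10, "rz": -1.0}
    - {"tx": -429, "ty": 399, "tz": -10, "rz": -1.0}
    - {"tx": -429, "ty": 399, "tz": -10, "rz": -1.0}
    - {"tx": -429, "ty": 399, "tz": -10, "rz": -1.0}
    - {"tx": -429, "ty": 399, "tz": -10, "rz": -1.0}
    - {"tx": -429, "ty": 399, "tz": -10, "rz": -1.0}
    - {"tx": -429, "ty": 399, "tz": -10, "rz": -1.0}

```text
invalid input
```

```bash
python3 -c "
from h import *
plan((.5,-.1,.25,-1.5),(.5,.2,.25,-1),(.433,.4165,.2,-.27))"
```

```text
t 1.1 tcp [ 0.2471 -0.6281  0.2406] yaw -2.767 open 0.0876 ft [-0.2  0.  -0.8] q [-0.91  0.36  0.01  0.   -1.22 -0.29]
[0.5, -0.1, 0.25] -1.5 ->mm [-428.7  398.9   -9.4] rot [ 0.     -0.     -1.2668]
[0.5, 0.2, 0.25] -1 ->mm [-538.5  678.    -9.4] rot [ 0.     -0.     -1.7668]
[0.433, 0.4165, 0.2] -0.27 ->mm [-555.4  904.    40.6] rot [ 0.     -0.     -2.4968]
```

Emit:
step_arm:
  deltas:
    - {"tx": -29, "ty": 27, "tz": -1, "rx": 0, "ry": 0, "rz": -0.1, "gripper": 1}
    - {"tx": -58, "ty": 54, "tz": -2, "rx": 0, "ry": 0, "rz": -0.2, "gripper": 1}
    - {"tx": -87, "ty": 81, "tz": -3, "rx": 0, "ry": 0, "rz": -0.3, "gripper": 1}
    - {"tx": -116, "ty": 108, "tz": -4, "rx": 0, "ry": 0, "rz": -0.4, "gripper": 1}
    - {"tx": -145, "ty": 135, "tz": -5, "rx": 0, "ry": 0, "rz": -0.5, "gripper": 1}
    - {"tx": -174, "ty": 162, "tz": -6, "rx": 0, "ry": 0, "rz": -0.6, "gripper": 1}
    - {"tx": -203, "ty": 189, "tz": -7, "rx": 0, "ry": 0, "rz": -0.7, "gripper": 1}
    - {"tx": -232, "ty": 216, "tz": -8, "rx": 0, "ry": 0, "rz": -0.8, "gripper": 1}
  force: 20

```text
t: 1.77
ee_pos: [0.3843, -0.3405, 0.2489]
eef_rot: [-1.747, 2.61, -0.001]
ft_force: [1.4, 0.1, -0.6]
opening: 0.0875
```

```bash
python3 -c "
from h import *
plan((.52,-.03,.25,-1.2),(.5,.2,.25,-1),(.433,.4165,.2,-.27))"
```

```text
t 1.7667 tcp [ 0.3843 -0.3405  0.2489] yaw -1.962 open 0.0875 ft [ 1.4  0.1 -0.6] q [-0.34  0.08 -0.33  0.   -1.16 -0.05]
[0.52, -0.03, 0.25] -1.2 ->mm [-338.8   -7.    -1.1] rot [-7.00e-04 -3.00e-04 -7.62e-01]
[0.5, 0.2, 0.25] -1 ->mm [-543.8   99.1   -1.2] rot [-7.00e-04 -4.00e-04 -9.62e-01]
[0.433, 0.4165, 0.2] -0.27 ->mm [-718.4  243.7   48.7] rot [-6.000e-04 -7.000e-04 -1.692e+00]
```

Emit:
step_arm:
  deltas:
    - {"tx": -339, "ty": -7, "tz": -1, "rx": 0, "ry": 0, "rz": -0.9, "gripper": 1}
    - {"tx": -339, "ty": -7, "tz": -1, "rx": 0, "ry": 0, "rz": -0.9, "gripper": 1}
    - {"tx": -339, "ty": -7, "tz": -1, "rx": 0, "ry": 0, "rz": -0.9, "gripper": 1}
    - {"tx": -339, "ty": -7, "tz": -1, "rx": 0, "ry": 0, "rz": -0.9, "gripper": 1}
    - {"tx": -339, "ty": -7, "tz": -1, "rx": 0, "ry": 0, "rz": -0.9, "gripper": 1}
    - {"tx": -339, "ty": -7, "tz": -1, "rx": 0, "ry": 0, "rz": -0.9, "gripper": 1}
    - {"tx": -339, "ty": -7, "tz": -1, "rx": 0, "ry": 0, "rz": -0.9, "gripper": 1}
    - {"tx": -339, "ty": -7, "tz": -1, "rx": 0, "ry": 0, "rz": -0.9, "gripper": 1}
  force: 20

```text
t: 2.43
ee_pos: [0.5193, -0.0352, 0.2501]
eef_rot: [-2.711, 1.586, -0.001]
ft_force: [0.6, -1.5, 0.4]
opening: 0.0873
```

```bash
python3 -c "
from h import *
plan((.433,.4165,.2,-.27))"
```

```text
t 2.4333 tcp [ 0.5193 -0.0352  0.2501] yaw -1.059 open 0.0873 ft [ 0.6 -1.5  0.4] q [ 0.31  0.1  -0.31  0.   -1.16  0.2 ]
[0.433, 0.4165, 0.2] -0.27 ->mm [-436.1 -146.    50.1] rot [-0.001  -0.0008 -0.7888]
```

Emit:
step_arm:
  deltas:
    - {"tx": -431, "ty": -146, "tz": 50, "rx": 0, "ry": 0, "rz": -0.78, "gripper": 1}
    - {"tx": -431, "ty": -146, "tz": 50, "rx": 0, "ry": 0, "rz": -0.78, "gripper": 1}
    - {"tx": -431, "ty": -146, "tz": 50, "rx": 0, "ry": 0, "rz": -0.78, "gripper": 1}
    - {"tx": -431, "ty": -146, "tz": 50, "rx": 0, "ry": 0, "rz": -0.78, "gripper": 1}
    - {"tx": -431, "ty": -146, "tz": 50, "rx": 0, "ry": 0, "rz": -0.78, "gripper": 1}
    - {"tx": -431, "ty": -146, "tz": 50, "rx": 0, "ry": 0, "rz": -0.78, "gripper": 1}
    - {"tx": -431, "ty": -146, "tz": 50, "rx": 0, "ry": 0, "rz": -0.78, "gripper": 1}
    - {"tx": -431, "ty": -146, "tz": 50, "rx": 0, "ry": 0, "rz": -0.78, "gripper": 1}

```text
t: 3.1
ee_pos: [0.4595, 0.2908, 0.2134]
eef_rot: [-3.109, 0.444, -0.001]
ft_force: [1.5, 0.2, 0.1]
opening: 0.0876
```

```bash
python3 -c "
from h import *
plan((.433,.4165,.2,-.27))"
```

```text
t 3.1 tcp [0.4595 0.2908 0.2134] yaw -0.284 open 0.0876 ft [1.5 0.2 0.1] q [ 0.92  0.16 -0.32  0.   -1.09  0.36]
[0.433, 0.4165, 0.2] -0.27 ->mm [ -60.7 -113.2   13.5] rot [-0.0008 -0.0004 -0.0139]
```

Emit:
step_arm:
  deltas:
    - {"tx": -60, "ty": -110, "tz": 13, "rx": 0, "ry": 0, "rz": 0, "gripper": 1}
    - {"tx": -60, "ty": -110, "tz": 13, "rx": 0, "ry": 0, "rz": 0, "gripper": 1}
    - {"tx": -60, "ty": -110, "tz": 13, "rx": 0, "ry": 0, "rz": 0, "gripper": 1}
    - {"tx": -60, "ty": -110, "tz": 13, "rx": 0, "ry": 0, "rz": 0, "gripper": 1}
    - {"tx": -60, "ty": -110, "tz": 13, "rx": 0, "ry": 0, "rz": 0, "gripper": 1}
    - {"tx": -60, "ty": -110, "tz": 13, "rx": 0, "ry": 0, "rz": 0, "gripper": 1}

```text
t: 3.6
ee_pos: [0.4336, 0.4113, 0.1998]
eef_rot: [3.109, -0.447, -0.001]
ft_force: [1.0, -0.6, 1.0]
opening: 0.0878
```

```bash
python3 -c "
from h import *
plan((.433,.4165,.1,-.27),(.433,.4165,.07,-.27))"
```

```text
t 3.6 tcp [0.4336 0.4113 0.1998] yaw -0.286 open 0.0878 ft [ 1.  -0.6  1. ] q [ 1.09  0.26 -0.22 -0.   -1.09  0.2 ]
[0.433, 0.4165, 0.1] -0.27 ->mm [-2.  -4.9 99.8] rot [ 0.0009  0.0002 -0.0159]
[0.433, 0.4165, 0.07] -0.27 ->mm [ -2.   -5.  129.8] rot [ 0.0009  0.0002 -0.0159]
```

Emit:
step_arm:
  deltas:
    - {"tx": -2, "ty": -5, "tz": 40, "rx": 0, "ry": 0, "rz": -0.016, "gripper": 1}
    - {"tx": -2, "ty": -5, "tz": 75, "rx": 0, "ry": 0, "rz": -0.016, "gripper": 1}
    - {"tx": -2, "ty": -5, "tz": 105, "rx": 0, "ry": 0, "rz": -0.016, "gripper": 1}
    - {"tx": -2, "ty": -5, "tz": 125, "rx": 0, "ry": 0, "rz": -0.016, "gripper": 1}
    - {"tx": -2, "ty": -5, "tz": 130, "rx": 0, "ry": 0, "rz": -0.016, "gripper": 1}
    - {"tx": -2, "ty": -5, "tz": 130, "rx": 0, "ry": 0, "rz": -0.016, "gripper": 1}
    - {"tx": -2, "ty": -5, "tz": 130, "rx": 0, "ry": 0, "rz": -0.016, "gripper": 1}

```text
t: 4.18
ee_pos: [0.4343, 0.4165, 0.0715]
eef_rot: [-3.112, 0.425, -0.001]
ft_force: [-0.2, 0.5, 0.6]
opening: 0.0876
```

```bash
python3 -c "
from h import *
plan((.433,.4165,.07,-.27))
s=snapshot('side');save(s,'g1.png',(180,270,140,110),5)"
```

```text
t 4.1833 tcp [0.4343 0.4165 0.0715] yaw -0.271 open 0.0876 ft [-0.2  0.5  0.6] q [ 1.09  0.4  -0.36  0.   -0.81  0.21]
[0.433, 0.4165, 0.07] -0.27 ->mm [-1.2  0.4  1.5] rot [-0.0012 -0.0007 -0.0013]
```

View pics/g1.png

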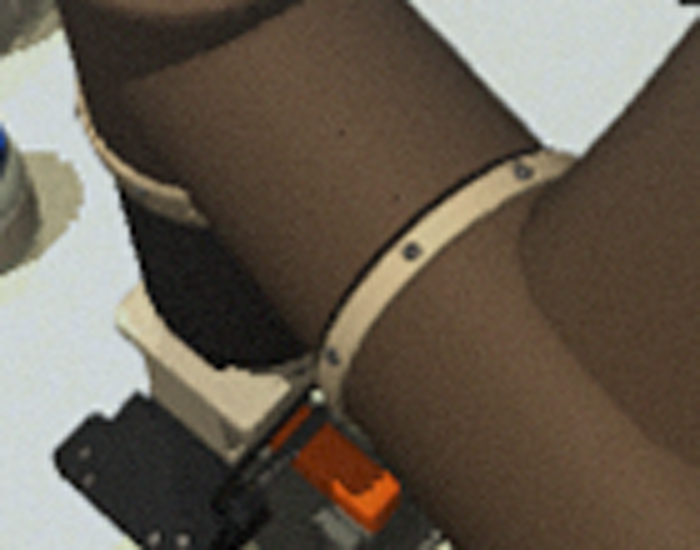

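The handle is between the fingers (side px ~(250,363)). Next I close on it.

Emit:
step_arm:
  deltas:
    - {"tx": 0, "ty": 0, "tz": 1, "rx": 0, "ry": 0, "rz": 0, "gripper": 0.15}
    - {"tx": 0, "ty": 0, "tz": 1, "rx": 0, "ry": 0, "rz": 0, "gripper": 0.15}
    - {"tx": 0, "ty": 0, "tz": 1, "rx": 0, "ry": 0, "rz": 0, "gripper": 0.15}
    - {"tx": 0, "ty": 0, "tz": 1, "rx": 0, "ry": 0, "rz": 0, "gripper": 0.15}
    - {"tx": 0, "ty": 0, "tz": 1, "rx": 0, "ry": 0, "rz": 0, "gripper": 0.15}
    - {"tx": 0, "ty": 0, "tz": 1, "rx": 0, "ry": 0, "rz": 0, "gripper": 0.15}
    - {"tx": 0, "ty": 0, "tz": 1, "rx": 0, "ry": 0, "rz": 0, "gripper": 0.15}
    - {"tx": 0, "ty": 0, "tz": 1, "rx": 0, "ry": 0, "rz": 0, "gripper": 0.15}
  force: 45

```text
t: 4.9
ee_pos: [0.4333, 0.4166, 0.0691]
eef_rot: [3.113, -0.424, -0.0]
ft_force: [-0.4, -0.7, 1.1]
opening: 0.0396
```

Emit:
step_arm:
  deltas:
    - {"tx": 0, "ty": 0, "tz": 0, "rx": 0, "ry": 0, "rz": 0, "gripper": 0.1}
    - {"tx": 0, "ty": 0, "tz": 0, "rx": 0, "ry": 0, "rz": 0, "gripper": 0.1}
    - {"tx": 0, "ty": 0, "tz": 0, "rx": 0, "ry": 0, "rz": 0, "gripper": 0.1}
    - {"tx": 0, "ty": 0, "tz": 0, "rx": 0, "ry": 0, "rz": 0, "gripper": 0.1}
    - {"tx": 0, "ty": 0, "tz": 0, "rx": 0, "ry": 0, "rz": 0, "gripper": 0.1}
    - {"tx": 0, "ty": 0, "tz": -20, "rx": 0, "ry": 0, "rz": 0, "gripper": 0.1}
    - {"tx": 0, "ty": 0, "tz": -50, "rx": 0, "ry": 0, "rz": 0, "gripper": 0.1}
    - {"tx": 0, "ty": 0, "tz": -50, "rx": 0, "ry": 0, "rz": 0, "gripper": 0.1}

```text
t: 5.57
ee_pos: [0.4352, 0.4188, 0.1241]
eef_rot: [-3.107, 0.421, -0.006]
ft_force: [0.9, 1.3, -0.5]
opening: 0.0214
```

```bash
python3 -c "
from h import *
plan((.433,.4165,.2,-.27),(.52,.1,.22,-.1),(.53,-.12,.18,-.02))"
```

```text
t 5.5667 tcp [0.4352 0.4188 0.1241] yaw -0.27 open 0.0214 ft [ 0.9  1.3 -0.5] q [ 1.09  0.34 -0.31  0.   -0.92  0.21]
[0.433, 0.4165, 0.2] -0.27 ->mm [ -1.3   2.3 -75.9] rot [-0.0062 -0.0029  0.0004]
[0.52, 0.1, 0.22] -0.1 ->mm [166.9 284.1 -97.1] rot [-0.0059 -0.0035 -0.1696]
[0.53, -0.12, 0.18] -0.02 ->mm [235.1 493.7 -58.2] rot [-0.0058 -0.0037 -0.2496]
```

Emit:
step_arm:
  deltas:
    - {"tx": 0, "ty": 0, "tz": -40, "rx": 0, "ry": 0, "rz": 0, "gripper": 0.1}
    - {"tx": 0, "ty": 0, "tz": -75, "rx": 0, "ry": 0, "rz": 0, "gripper": 0.1}
    - {"tx": 160, "ty": 284, "tz": -97, "rx": 0, "ry": 0, "rz": -0.17, "gripper": 0.1}
    - {"tx": 160, "ty": 284, "tz": -97, "rx": 0, "ry": 0, "rz": -0.17, "gripper": 0.1}
    - {"tx": 160, "ty": 284, "tz": -97, "rx": 0, "ry": 0, "rz": -0.17, "gripper": 0.1}
    - {"tx": 160, "ty": 284, "tz": -97, "rx": 0, "ry": 0, "rz": -0.17, "gripper": 0.1}
    - {"tx": 160, "ty": 284, "tz": -97, "rx": 0, "ry": 0, "rz": -0.17, "gripper": 0.1}
    - {"tx": 160, "ty": 284, "tz": -97, "rx": 0, "ry": 0, "rz": -0.17, "gripper": 0.1}

```text
t: 6.23
ee_pos: [0.493, 0.1726, 0.2112]
eef_rot: [-3.137, 0.157, -0.0]
ft_force: [0.6, 0.3, -1.0]
opening: 0.0218
```

```bash
python3 -c "
from h import *
plan((.553,-.121,.15,-.02))"
```

```text
t 6.2333 tcp [0.493  0.1726 0.2112] yaw -0.1 open 0.0218 ft [ 0.6  0.3 -1. ] q [ 0.71  0.13 -0.37 -0.   -1.08  0.76]
[0.553, -0.121, 0.15] -0.02 ->mm [ 89.1 286.1  61.1] rot [-0.0004 -0.0002 -0.0803]
```

Emit:
step_arm:
  deltas:
    - {"tx": 89, "ty": 276, "tz": 55, "rx": 0, "ry": 0, "rz": -0.08, "gripper": 0.1}
    - {"tx": 89, "ty": 276, "tz": 55, "rx": 0, "ry": 0, "rz": -0.08, "gripper": 0.1}
    - {"tx": 89, "ty": 276, "tz": 55, "rx": 0, "ry": 0, "rz": -0.08, "gripper": 0.1}
    - {"tx": 89, "ty": 276, "tz": 55, "rx": 0, "ry": 0, "rz": -0.08, "gripper": 0.1}
    - {"tx": 89, "ty": 276, "tz": 55, "rx": 0, "ry": 0, "rz": -0.08, "gripper": 0.1}
    - {"tx": 89, "ty": 276, "tz": 55, "rx": 0, "ry": 0, "rz": -0.08, "gripper": 0.1}
    - {"tx": 89, "ty": 276, "tz": 55, "rx": 0, "ry": 0, "rz": -0.08, "gripper": 0.1}
    - {"tx": 89, "ty": 276, "tz": 55, "rx": 0, "ry": 0, "rz": -0.08, "gripper": 0.1}

```text
t: 6.9
ee_pos: [0.5535, -0.1144, 0.154]
eef_rot: [3.14, -0.04, -0.004]
ft_force: [0.7, 0.9, -1.5]
opening: 0.0217
```

```bash
python3 -c "
from h import *
plan((.553,-.1224,.125,-.02))
t=snapshot('top');s=snapshot('side')
a=t['frame'][130:200,280:380];b=s['frame'][130:200,210:310]
cv2.imwrite('pics/h1.png',np.clip(1.3*cv2.resize(np.hstack([a,b])[:,:,::-1],None,fx=4,fy=4,interpolation=2),0,255))"
```

```text
t 6.9 tcp [ 0.5535 -0.1144  0.154 ] yaw -0.025 open 0.0217 ft [ 0.7  0.9 -1.5] q [ 0.14  0.25 -0.35  0.   -0.97  1.4 ]
[0.553, -0.1224, 0.125] -0.02 ->mm [-0.2  8.  29. ] rot [ 0.0009  0.0027 -0.0052][ WARN:0@3.703] global loadsave.cpp:1063 imwrite_ Unsupported depth image for selected encoder is fallbacked to CV_8U.
```

View pics/h1.png

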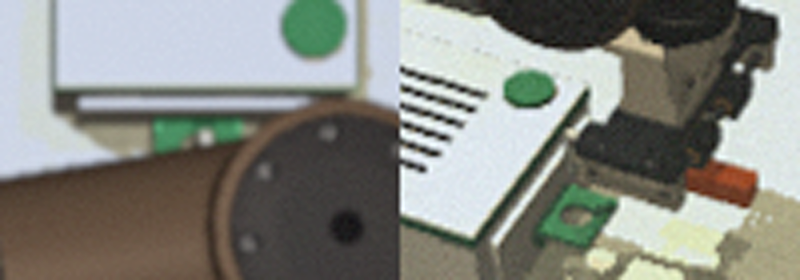

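```bash
python3 -c "
from h import *
t=snapshot('top');s=snapshot('side')
print(at(t,(331.5,164.25),.165), px(t,(.648,-.1168,.165)),px(s,(.648,-.1168,.118)),px(s,(.648,-.1168,.165)),px(s,(.548,-.1144,.16)))
print('handle end side',px(s,(.4935,-.113,.16)))
plan((.553,-.1224,.125,-.02))
"
```

```text
[ 0.6468348  -0.11664194  0.165     ] [331.5520746 163.7866696] [251.63423771 173.07368258] [250.95377511 161.911727  ] [280.24737947 172.27079134]
handle end side [296.73917438 177.45321027]
t 7.1 tcp [ 0.5538 -0.1089  0.1559] yaw -0.021 open 0.0219 ft [-0.1  1.7 -1.6] q [ 0.15  0.25 -0.35 -0.   -0.97  1.4 ]
[0.553, -0.1224, 0.125] -0.02 ->mm [-0.5 13.5 30.9] rot [-0.0001  0.0003 -0.0015]
```

Emit:
step_arm:
  deltas:
    - {"tx": 0, "ty": 13.5, "tz": 30, "rx": 0, "ry": 0, "rz": 0, "gripper": 0.1}
    - {"tx": 0, "ty": 13.5, "tz": 36, "rx": 0, "ry": 0, "rz": 0, "gripper": 0.1}
    - {"tx": 0, "ty": 13.5, "tz": 36, "rx": 0, "ry": 0, "rz": 0, "gripper": 0.1}
    - {"tx": 0, "ty": 13.5, "tz": 36, "rx": 0, "ry": 0, "rz": 0, "gripper": 0.1}
    - {"tx": 0, "ty": 13.5, "tz": 36, "rx": 0, "ry": 0, "rz": 0, "gripper": 0.1}

```text
t: 7.52
ee_pos: [0.5546, -0.1216, 0.1213]
eef_rot: [3.141, -0.03, 0.003]
ft_force: [1.1, -0.1, -0.9]
opening: 0.0217
```

```bash
python3 -c "
from h import *
plan((.553,-.1224,.076,-.02))
t=snapshot('top');s=snapshot('side')
a=t['frame'][140:190,290:360];b=s['frame'][145:195,220:290]
cv2.imwrite('pics/h2.png',np.clip(1.3*cv2.resize(np.hstack([a,b])[:,:,::-1],None,fx=5.6,fy=5.6,interpolation=2),0,255).astype(np.uint8))"
```

```text
t 7.5167 tcp [ 0.5546 -0.1216  0.1213] yaw -0.019 open 0.0217 ft [ 1.1 -0.1 -0.9] q [ 0.13  0.29 -0.39  0.   -0.89  1.42]
[0.553, -0.1224, 0.076] -0.02 ->mm [-1.7  0.9 45.3] rot [ 0.0001 -0.0018  0.001 ]
```

View pics/h2.png

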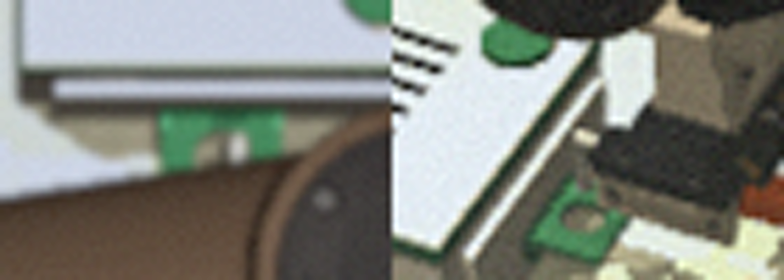

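```bash
python3 -c "
from h import *
t=snapshot('top');s=snapshot('side')
T=np.array((.6496,-.1235,0))
v=lambda p:((p-[290,140])*5.6).round()
w=lambda p:((p-[220,145])*5.6+[392,0]).round()
print(v(px(t,T+[.005,0,.132])),v(px(t,T+[0,0,.132])),w(px(s,T+[0,0,.132])),w(px(s,T+[0,0,.085])))
for h in((.648,-.1243,.066),):print(v(px(t,h)),w(px(s,h)))
print(at(s,(220+(582-392)/5.6,145+212/5.6),.066),at(s,(220+(588-392)/5.6,145+186/5.6),.0853))
plan((.553,-.1224,.076,-.02))
"
```

```text
[238. 129.] [238. 140.] [571. 131.] [574. 191.]
[223. 162.] [579. 214.]
[ 0.64699741 -0.12683286  0.066     ] [ 0.6438647  -0.13024503  0.0853    ]
t 7.7167 tcp [ 0.5543 -0.1221  0.1209] yaw -0.02 open 0.0218 ft [-0.8  1.  -1.8] q [ 0.13  0.29 -0.39  0.   -0.89  1.42]
[0.553, -0.1224, 0.076] -0.02 ->mm [-1.4  0.3 44.9] rot [-0.0002 -0.0017 -0.0001]
```

Emit:
step_arm:
  deltas:
    - {"tx": 0, "ty": 0.5, "tz": 8, "rx": 0, "ry": 0, "rz": 0, "gripper": 0.1}
    - {"tx": 0, "ty": 0.5, "tz": 16, "rx": 0, "ry": 0, "rz": 0, "gripper": 0.1}
    - {"tx": 0, "ty": 0.5, "tz": 23, "rx": 0, "ry": 0, "rz": 0, "gripper": 0.1}
    - {"tx": 0, "ty": 0.5, "tz": 28, "rx": 0, "ry": 0, "rz": 0, "gripper": 0.1}
    - {"tx": 0, "ty": 0.5, "tz": 32, "rx": 0, "ry": 0, "rz": 0, "gripper": 0.1}
    - {"tx": 0, "ty": 0.5, "tz": 32, "rx": 0, "ry": 0, "rz": 0, "gripper": 0.1}

```text
t: 8.22
ee_pos: [0.553, -0.1232, 0.0866]
eef_rot: [3.141, -0.033, -0.003]
ft_force: [-1.7, -0.1, -2.0]
opening: 0.0213
```

Emit:
step_arm:
  deltas:
    - {"tx": 0, "ty": 0, "tz": 6, "rx": 0, "ry": 0, "rz": 0, "gripper": 0.1}
    - {"tx": 0, "ty": 0, "tz": 11, "rx": 0, "ry": 0, "rz": 0, "gripper": 0.1}
    - {"tx": 0, "ty": 0, "tz": 11, "rx": 0, "ry": 0, "rz": 0, "gripper": 0.1}
    - {"tx": 0, "ty": 0, "tz": 11, "rx": 0, "ry": 0, "rz": 0, "gripper": 0.1}

```text
t: 8.55
ee_pos: [0.5535, -0.1231, 0.0766]
eef_rot: [3.141, -0.033, -0.001]
ft_force: [-0.8, -0.1, -1.2]
opening: 0.0218
```

```bash
python3 -c "
from h import *
plan((.553,-.1224,.076,-.02),(.427,-.1199,.076,-.02))
t=snapshot('top');s=snapshot('side')
a=t['frame'][140:190,290:360];b=s['frame'][145:195,220:290]
cv2.imwrite('pics/h3.png',np.clip(1.3*cv2.resize(np.hstack([a,b])[:,:,::-1],None,fx=5.6,fy=5.6,interpolation=2),0,255).astype(np.uint8))"
```

```text
t 8.55 tcp [ 0.5535 -0.1231  0.0766] yaw -0.021 open 0.0218 ft [-0.8 -0.1 -1.2] q [ 0.13  0.34 -0.43 -0.   -0.8   1.42]
[0.553, -0.1224, 0.076] -0.02 ->mm [-0.5 -0.7  0.6] rot [ 0.0001  0.0007 -0.0008]
[0.427, -0.1199, 0.076] -0.02 ->mm [-126.5   -0.6    0.7] rot [ 0.0001  0.0007 -0.0008]
```

View pics/h3.png

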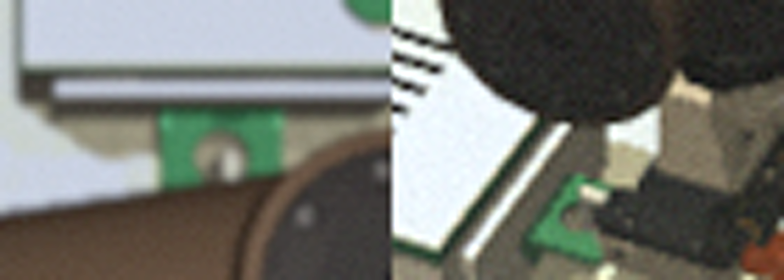

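The prong is down in the hole: top view shows the rod end inside it, at px ~(331,168). Next I pull.

Emit:
step_arm:
  deltas:
    - {"tx": -8, "ty": 0, "tz": 0, "rx": 0, "ry": 0, "rz": 0, "gripper": 0.1}
    - {"tx": -18, "ty": 0, "tz": 0, "rx": 0, "ry": 0, "rz": 0, "gripper": 0.1}
    - {"tx": -30, "ty": 0, "tz": 0, "rx": 0, "ry": 0, "rz": 0, "gripper": 0.1}
    - {"tx": -44, "ty": 0, "tz": 0, "rx": 0, "ry": 0, "rz": 0, "gripper": 0.1}
    - {"tx": -58, "ty": 0, "tz": 0, "rx": 0, "ry": 0, "rz": 0, "gripper": 0.1}
    - {"tx": -72, "ty": 0, "tz": 0, "rx": 0, "ry": 0, "rz": 0, "gripper": 0.1}
    - {"tx": -84, "ty": 0, "tz": 0, "rx": 0, "ry": 0, "rz": 0, "gripper": 0.1}
    - {"tx": -94, "ty": 0, "tz": 0, "rx": 0, "ry": 0, "rz": 0, "gripper": 0.1}

```text
t: 9.32
ee_pos: [0.4587, -0.1211, 0.0774]
eef_rot: [-3.141, 0.033, -0.002]
ft_force: [3.1, 0.1, -2.0]
opening: 0.0218
```

Emit:
step_arm:
  deltas:
    - {"tx": -6, "ty": 0, "tz": 0, "rx": 0, "ry": 0, "rz": 0, "gripper": 0.1}
    - {"tx": -12, "ty": 0, "tz": 0, "rx": 0, "ry": 0, "rz": 0, "gripper": 0.1}
    - {"tx": -17, "ty": 0, "tz": 0, "rx": 0, "ry": 0, "rz": 0, "gripper": 0.1}
    - {"tx": -20, "ty": 0, "tz": 0, "rx": 0, "ry": 0, "rz": 0, "gripper": 0.1}
    - {"tx": -22, "ty": 0, "tz": 0, "rx": 0, "ry": 0, "rz": 0, "gripper": 0.1}
    - {"tx": -22, "ty": 0, "tz": 0, "rx": 0, "ry": 0, "rz": 0, "gripper": 0.1}

```text
t: 9.82
ee_pos: [0.4376, -0.1207, 0.0771]
eef_rot: [3.141, -0.033, -0.0]
ft_force: [1.2, 0.1, -0.6]
opening: 0.0213
```

```bash
python3 -c "
from h import *
plan((.437,-.12,.076,-.02))
t=snapshot('top');s=snapshot('side')
a=t['frame'][130:230,280:380];b=s['frame'][140:240,220:320]
cv2.imwrite('pics/h4.png',np.clip(1.3*cv2.resize(np.hstack([a,b])[:,:,::-1],None,fx=4,fy=4,interpolation=2),0,255).astype(np.uint8))"
```

```text
t 9.8167 tcp [ 0.4376 -0.1207  0.0771] yaw -0.021 open 0.0213 ft [ 1.2  0.1 -0.6] q [ 0.17  0.18 -0.68 -0.   -0.72  1.38]
[0.437, -0.12, 0.076] -0.02 ->mm [-0.6 -0.7  1.1] rot [ 0.      0.     -0.0008]
```

View pics/h4.png

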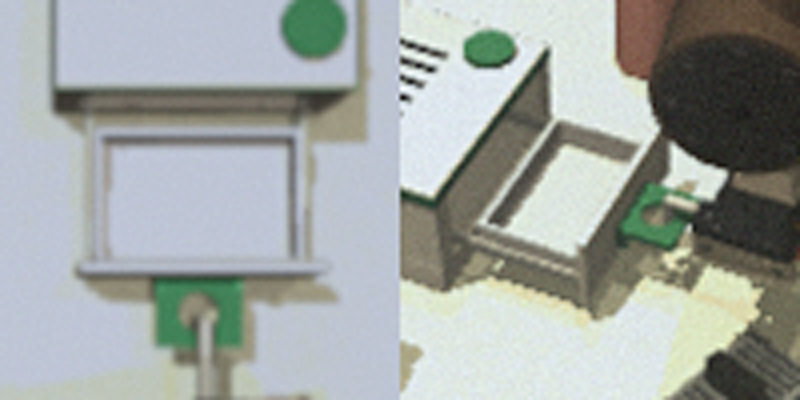

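```bash
python3 -c "
from h import *
t=snapshot('top');s=snapshot('side')
f=lambda u,v,z:at(t,(280+u/4,130+v/4),z).round(4)
g=lambda u,v,z:at(s,(220+(u-400)/4,140+v/4),z).round(4)
print('hole',f(198,309,.066),g(656,212,.066),'tongue',f(153,313,.066),f(243,313,.066),f(198,279,.066),f(198,348,.066))
print('rim',[f(*q,.067) for q in((105,138),(295,138))],'panel front top',f(205,274,.098), 'edge dir',f(80,274,.098)-f(328,274,.098))
print('house front bottomedge',f(55,90,.116),f(360,88,.116))
plan()
"
```

```text
hole [ 0.542  -0.1208  0.066 ] [ 0.5376 -0.123   0.066 ] tongue [ 0.5398 -0.0898  0.066 ] [ 0.5386 -0.1517  0.066 ] [ 0.5626 -0.1213  0.066 ] [ 0.5151 -0.1202  0.066 ]
rim [array([ 0.6613, -0.0593,  0.067 ]), array([ 0.6585, -0.1902,  0.067 ])] panel front top [ 0.5643 -0.1222  0.098 ] edge dir [0.0034 0.1657 0.    ]
house front bottomedge [ 0.6868 -0.024   0.116 ] [ 0.684 -0.225  0.116]
t 10.0167 tcp [ 0.4376 -0.1207  0.0768] yaw -0.021 open 0.0216 ft [ 1.1  0.5 -1. ] q [ 0.17  0.18 -0.68 -0.   -0.72  1.38]
```

Emit:
step_arm:
  deltas:
    - {"tx": -2, "ty": 0, "tz": 0, "rx": 0, "ry": 0, "rz": 0, "gripper": 0.1}
    - {"tx": -4, "ty": 0, "tz": 0, "rx": 0, "ry": 0, "rz": 0, "gripper": 0.1}
    - {"tx": -5, "ty": 0, "tz": 0, "rx": 0, "ry": 0, "rz": 0, "gripper": 0.1}
    - {"tx": -5, "ty": 0, "tz": 0, "rx": 0, "ry": 0, "rz": 0, "gripper": 0.1}

```text
t: 10.35
ee_pos: [0.4324, -0.1206, 0.0769]
eef_rot: [-3.141, 0.033, 0.0]
ft_force: [2.4, -0.2, -1.6]
opening: 0.0215
```

Emit:
step_arm:
  deltas:
    - {"tx": 4, "ty": 0, "tz": 0, "rx": 0, "ry": 0, "rz": 0, "gripper": 0.1}
    - {"tx": 7, "ty": 0, "tz": 0, "rx": 0, "ry": 0, "rz": 0, "gripper": 0.1}
    - {"tx": 7, "ty": 0, "tz": -10, "rx": 0, "ry": 0, "rz": 0, "gripper": 0.1}
    - {"tx": 7, "ty": 0, "tz": -30, "rx": 0, "ry": 0, "rz": 0, "gripper": 0.1}
    - {"tx": 7, "ty": 0, "tz": -60, "rx": 0, "ry": 0, "rz": 0, "gripper": 0.1}
    - {"tx": 7, "ty": 0, "tz": -100, "rx": 0, "ry": 0, "rz": 0, "gripper": 0.1}
    - {"tx": 7, "ty": 0, "tz": -130, "rx": 0, "ry": 0, "rz": 0, "gripper": 0.1}
    - {"tx": 7, "ty": 0, "tz": -130, "rx": 0, "ry": 0, "rz": 0, "gripper": 0.1}

```text
t: 11.02
ee_pos: [0.443, -0.121, 0.2132]
eef_rot: [3.141, -0.031, 0.014]
ft_force: [1.0, -0.3, -0.3]
opening: 0.0219
```

```bash
python3 -c "
from h import *
plan((.47,.15,.22,-.1),(.433,.4165,.18,-.27))"
```

```text
t 11.0167 tcp [ 0.443  -0.121   0.2132] yaw -0.02 open 0.0219 ft [ 1.  -0.3 -0.3] q [ 0.17  0.01 -0.49  0.   -1.06  1.38]
[0.47, 0.15, 0.22] -0.1 ->mm [  21.7 -271.4   -6.7] rot [-0.0001 -0.0092  0.0802]
[0.433, 0.4165, 0.18] -0.27 ->mm [ -20.9 -537.2   32.8] rot [-0.0009 -0.0092  0.2502]
```

Emit:
step_arm:
  deltas:
    - {"tx": 22, "ty": -271, "tz": -7, "rx": 0, "ry": 0, "rz": 0.08, "gripper": 0.1}
    - {"tx": 22, "ty": -271, "tz": -7, "rx": 0, "ry": 0, "rz": 0.08, "gripper": 0.1}
    - {"tx": 22, "ty": -271, "tz": -7, "rx": 0, "ry": 0, "rz": 0.08, "gripper": 0.1}
    - {"tx": 22, "ty": -271, "tz": -7, "rx": 0, "ry": 0, "rz": 0.08, "gripper": 0.1}
    - {"tx": 22, "ty": -271, "tz": -7, "rx": 0, "ry": 0, "rz": 0.08, "gripper": 0.1}
    - {"tx": 22, "ty": -271, "tz": -7, "rx": 0, "ry": 0, "rz": 0.08, "gripper": 0.1}
    - {"tx": 22, "ty": -271, "tz": -7, "rx": 0, "ry": 0, "rz": 0.08, "gripper": 0.1}
    - {"tx": 22, "ty": -271, "tz": -7, "rx": 0, "ry": 0, "rz": 0.08, "gripper": 0.1}

```text
t: 11.68
ee_pos: [0.4679, 0.1537, 0.2136]
eef_rot: [3.138, -0.153, -0.0]
ft_force: [1.1, 0.1, -0.8]
opening: 0.0218
```

```bash
python3 -c "
from h import *
plan((.433,.4165,.18,-.27))"
```

```text
t 11.6833 tcp [0.4679 0.1537 0.2136] yaw -0.097 open 0.0218 ft [ 1.1  0.1 -0.8] q [ 0.72  0.08 -0.42 -0.   -1.07  0.76]
[0.433, 0.4165, 0.18] -0.27 ->mm [ -60.3 -258.2   33.6] rot [0.0002 0.0002 0.1727]
```

Emit:
step_arm:
  deltas:
    - {"tx": -60, "ty": -258, "tz": 34, "rx": 0, "ry": 0, "rz": 0.173, "gripper": 0.1}
    - {"tx": -60, "ty": -258, "tz": 34, "rx": 0, "ry": 0, "rz": 0.173, "gripper": 0.1}
    - {"tx": -60, "ty": -258, "tz": 34, "rx": 0, "ry": 0, "rz": 0.173, "gripper": 0.1}
    - {"tx": -60, "ty": -258, "tz": 34, "rx": 0, "ry": 0, "rz": 0.173, "gripper": 0.1}
    - {"tx": -60, "ty": -258, "tz": 34, "rx": 0, "ry": 0, "rz": 0.173, "gripper": 0.1}
    - {"tx": -60, "ty": -258, "tz": 34, "rx": 0, "ry": 0, "rz": 0.173, "gripper": 0.1}
    - {"tx": -60, "ty": -258, "tz": 34, "rx": 0, "ry": 0, "rz": 0.173, "gripper": 0.1}
    - {"tx": -60, "ty": -258, "tz": 34, "rx": 0, "ry": 0, "rz": 0.173, "gripper": 0.1}

```text
t: 12.35
ee_pos: [0.4328, 0.4157, 0.178]
eef_rot: [3.111, -0.424, -0.001]
ft_force: [0.0, -1.1, -1.2]
opening: 0.0219
```

Emit:
step_arm:
  deltas:
    - {"tx": 0, "ty": 0, "tz": 0, "rx": 0, "ry": 0, "rz": 0, "gripper": 0.1}
    - {"tx": 0, "ty": 0, "tz": 0, "rx": 0, "ry": 0, "rz": 0, "gripper": 0.1}
    - {"tx": 0, "ty": 0, "tz": 0, "rx": 0, "ry": 0, "rz": 0, "gripper": 0.1}

```text
t: 12.6
ee_pos: [0.4339, 0.4112, 0.18]
eef_rot: [3.111, -0.43, -0.0]
ft_force: [0.1, -0.1, -1.1]
opening: 0.0215
```

```bash
python3 -c "
from h import *
plan((.4333,.4166,.12,-.27),(.4333,.4166,.0695,-.27))"
```

```text
t 12.6 tcp [0.4339 0.4112 0.18  ] yaw -0.275 open 0.0215 ft [ 0.1 -0.1 -1.1] q [ 1.09  0.28 -0.25 -0.   -1.04  0.21]
[0.4333, 0.4166, 0.12] -0.27 ->mm [-2. -5. 60.] rot [ 0.0005  0.0002 -0.0048]
[0.4333, 0.4166, 0.0695] -0.27 ->mm [ -2.   -5.1 110.5] rot [ 0.0005  0.0002 -0.0048]
```

Emit:
step_arm:
  deltas:
    - {"tx": -2, "ty": -5, "tz": 30, "rx": 0, "ry": 0, "rz": -0.005, "gripper": 0.1}
    - {"tx": -2, "ty": -5, "tz": 55, "rx": 0, "ry": 0, "rz": -0.005, "gripper": 0.1}
    - {"tx": -2, "ty": -5, "tz": 75, "rx": 0, "ry": 0, "rz": -0.005, "gripper": 0.1}
    - {"tx": -2, "ty": -5, "tz": 88, "rx": 0, "ry": 0, "rz": -0.005, "gripper": 0.1}
    - {"tx": -2, "ty": -5, "tz": 98, "rx": 0, "ry": 0, "rz": -0.005, "gripper": 0.1}
    - {"tx": -2, "ty": -5, "tz": 104, "rx": 0, "ry": 0, "rz": -0.005, "gripper": 0.1}
    - {"tx": -2, "ty": -5, "tz": 108, "rx": 0, "ry": 0, "rz": -0.005, "gripper": 0.1}
    - {"tx": -2, "ty": -5, "tz": 110, "rx": 0, "ry": 0, "rz": -0.005, "gripper": 0.1}

```text
t: 13.27
ee_pos: [0.4334, 0.4177, 0.0702]
eef_rot: [-3.113, 0.422, -0.0]
ft_force: [0.7, -0.1, -0.8]
opening: 0.0217
```

Emit:
step_arm:
  deltas:
    - {"tx": 0, "ty": 0, "tz": 0, "rx": 0, "ry": 0, "rz": 0, "gripper": 0.1}
    - {"tx": 0, "ty": 0, "tz": 0, "rx": 0, "ry": 0, "rz": 0, "gripper": 0.1}

```text
t: 13.43
ee_pos: [0.4334, 0.4182, 0.0707]
eef_rot: [-3.112, 0.421, -0.001]
ft_force: [0.3, -0.6, -1.2]
opening: 0.0219
```

Emit:
step_arm:
  deltas:
    - {"tx": 0, "ty": 1, "tz": 1, "rx": 0, "ry": 0, "rz": 0, "gripper": 0.1}
    - {"tx": 0, "ty": 1, "tz": 1.5, "rx": 0, "ry": 0, "rz": 0, "gripper": 0.1}
    - {"tx": 0, "ty": 1, "tz": 1.5, "rx": 0, "ry": 0, "rz": 0, "gripper": 0.3}
    - {"tx": 0, "ty": 1, "tz": 1.5, "rx": 0, "ry": 0, "rz": 0, "gripper": 0.6}
    - {"tx": 0, "ty": 1, "tz": 1.5, "rx": 0, "ry": 0, "rz": 0, "gripper": 0.6}
    - {"tx": 0, "ty": 1, "tz": 1.5, "rx": 0, "ry": 0, "rz": 0, "gripper": 0.6}
    - {"tx": 0, "ty": 1, "tz": 1.5, "rx": 0, "ry": 0, "rz": 0, "gripper": 0.6}
    - {"tx": 0, "ty": 1, "tz": 1.5, "rx": 0, "ry": 0, "rz": 0, "gripper": 0.6}

```text
t: 14.1
ee_pos: [0.4328, 0.4169, 0.0685]
eef_rot: [-3.113, 0.421, -0.0]
ft_force: [-0.0, 0.8, 0.3]
opening: 0.0507
```

Emit:
step_arm:
  deltas:
    - {"tx": 0, "ty": 0, "tz": -15, "rx": 0, "ry": 0, "rz": 0, "gripper": 0.7}
    - {"tx": 0, "ty": 0, "tz": -40, "rx": 0, "ry": 0, "rz": 0, "gripper": 0.7}
    - {"tx": 0, "ty": 0, "tz": -80, "rx": 0, "ry": 0, "rz": 0, "gripper": 0.7}
    - {"tx": 0, "ty": 0, "tz": -120, "rx": 0, "ry": 0, "rz": 0, "gripper": 0.7}
    - {"tx": 0, "ty": 0, "tz": -160, "rx": 0, "ry": 0, "rz": 0, "gripper": 0.7}
    - {"tx": 0, "ty": 0, "tz": -180, "rx": 0, "ry": 0, "rz": 0, "gripper": 0.7}

```text
t: 14.6
ee_pos: [0.434, 0.418, 0.2542]
eef_rot: [-3.108, 0.419, -0.006]
ft_force: [-0.3, 0.2, -0.2]
opening: 0.0613
```

```bash
python3 -c "
from h import *
plan((.50,.1,.26,-.27),(.47,-.3,.26,-.27),(.437,-.4165,.2,-.27))"
```

```text
t 14.6 tcp [0.434  0.418  0.2542] yaw -0.268 open 0.0613 ft [-0.3  0.2 -0.2] q [ 1.09  0.23 -0.14  0.   -1.2   0.21]
[0.5, 0.1, 0.26] -0.27 ->mm [147.9 289.1  -7.1] rot [-0.0059 -0.0028  0.0018]
[0.47, -0.3, 0.26] -0.27 ->mm [225.  682.7  -9.2] rot [-0.0059 -0.0028  0.0018]
[0.437, -0.4165, 0.2] -0.27 ->mm [223.9 804.1  50.1] rot [-0.0059 -0.0028  0.0018]
```

Emit:
step_arm:
  deltas:
    - {"tx": 148, "ty": 289, "tz": -7, "rx": -0.006, "ry": -0.003, "rz": 0, "gripper": 0.7}
    - {"tx": 148, "ty": 289, "tz": -7, "rx": -0.006, "ry": -0.003, "rz": 0, "gripper": 0.7}
    - {"tx": 148, "ty": 289, "tz": -7, "rx": -0.006, "ry": -0.003, "rz": 0, "gripper": 0.7}
    - {"tx": 148, "ty": 289, "tz": -7, "rx": -0.006, "ry": -0.003, "rz": 0, "gripper": 0.7}
    - {"tx": 148, "ty": 289, "tz": -7, "rx": -0.006, "ry": -0.003, "rz": 0, "gripper": 0.7}
    - {"tx": 148, "ty": 289, "tz": -7, "rx": -0.006, "ry": -0.003, "rz": 0, "gripper": 0.7}
    - {"tx": 148, "ty": 289, "tz": -7, "rx": -0.006, "ry": -0.003, "rz": 0, "gripper": 0.7}
    - {"tx": 148, "ty": 289, "tz": -7, "rx": -0.006, "ry": -0.003, "rz": 0, "gripper": 0.7}

```text
t: 15.27
ee_pos: [0.4986, 0.0964, 0.2559]
eef_rot: [3.108, -0.421, -0.005]
ft_force: [0.0, 0.4, 0.8]
opening: 0.0616
```

```bash
python3 -c "
from h import *
plan((.5,-.2,.26,-.27),(.437,-.4165,.2,-.27))"
```

```text
t 15.2667 tcp [0.4986 0.0964 0.2559] yaw -0.269 open 0.0616 ft [0.  0.4 0.8] q [ 0.58  0.07 -0.32  0.   -1.18  0.72]
[0.5, -0.2, 0.26] -0.27 ->mm [ 80.2 285.4  -2.7] rot [0.0056 0.0026 0.0009]
[0.437, -0.4165, 0.2] -0.27 ->mm [ 77.1 510.5  58.6] rot [0.0056 0.0026 0.0009]
```

Emit:
step_arm:
  deltas:
    - {"tx": 80, "ty": 285, "tz": -3, "rx": 0, "ry": 0, "rz": 0, "gripper": 0.7}
    - {"tx": 80, "ty": 285, "tz": -3, "rx": 0, "ry": 0, "rz": 0, "gripper": 0.7}
    - {"tx": 80, "ty": 285, "tz": -3, "rx": 0, "ry": 0, "rz": 0, "gripper": 0.7}
    - {"tx": 80, "ty": 285, "tz": -3, "rx": 0, "ry": 0, "rz": 0, "gripper": 0.7}
    - {"tx": 80, "ty": 285, "tz": -3, "rx": 0, "ry": 0, "rz": 0, "gripper": 0.7}
    - {"tx": 80, "ty": 285, "tz": -3, "rx": 0, "ry": 0, "rz": 0, "gripper": 0.7}
    - {"tx": 80, "ty": 285, "tz": -3, "rx": 0, "ry": 0, "rz": 0, "gripper": 0.7}
    - {"tx": 80, "ty": 285, "tz": -3, "rx": 0, "ry": 0, "rz": 0, "gripper": 0.7}

```text
t: 15.93
ee_pos: [0.4995, -0.2022, 0.2598]
eef_rot: [3.106, -0.426, -0.007]
ft_force: [0.3, 1.1, 0.2]
opening: 0.0613
```

```bash
python3 -c "
from h import *
plan((.437,-.4165,.15,-.27))"
```

```text
t 15.9333 tcp [ 0.4995 -0.2022  0.2598] yaw -0.273 open 0.0613 ft [0.3 1.1 0.2] q [-0.02  0.12 -0.26  0.01 -1.19  1.31]
[0.437, -0.4165, 0.15] -0.27 ->mm [ -2.  222.4 111.4] rot [ 0.0071  0.0034 -0.0029]
```

Emit:
step_arm:
  deltas:
    - {"tx": -2, "ty": 222, "tz": 80, "rx": 0.007, "ry": 0.003, "rz": 0, "gripper": 0.7}
    - {"tx": -2, "ty": 222, "tz": 80, "rx": 0.007, "ry": 0.003, "rz": 0, "gripper": 0.7}
    - {"tx": -2, "ty": 222, "tz": 80, "rx": 0.007, "ry": 0.003, "rz": 0, "gripper": 0.7}
    - {"tx": -2, "ty": 222, "tz": 80, "rx": 0.007, "ry": 0.003, "rz": 0, "gripper": 0.7}
    - {"tx": -2, "ty": 222, "tz": 100, "rx": 0.007, "ry": 0.003, "rz": 0, "gripper": 0.7}
    - {"tx": -2, "ty": 222, "tz": 111, "rx": 0.007, "ry": 0.003, "rz": 0, "gripper": 0.7}
    - {"tx": -2, "ty": 222, "tz": 111, "rx": 0.007, "ry": 0.003, "rz": 0, "gripper": 0.7}
    - {"tx": -2, "ty": 222, "tz": 111, "rx": 0.007, "ry": 0.003, "rz": 0, "gripper": 0.7}

```text
t: 16.6
ee_pos: [0.4367, -0.4119, 0.1476]
eef_rot: [-3.11, 0.426, 0.007]
ft_force: [-0.7, -0.1, 0.6]
opening: 0.0611
```

Emit:
step_arm:
  deltas:
    - {"tx": 0, "ty": 0, "tz": 0, "rx": 0, "ry": 0, "rz": 0, "gripper": 0.7}
    - {"tx": 0, "ty": 0, "tz": 0, "rx": 0, "ry": 0, "rz": 0, "gripper": 0.7}

```text
t: 16.77
ee_pos: [0.4397, -0.4108, 0.1515]
eef_rot: [-3.113, 0.42, -0.003]
ft_force: [-0.0, 0.5, 0.9]
opening: 0.0614
```

```bash
python3 -c "
from h import *
plan((.437,-.4175,.051,-.27))
t=snapshot('top');s=snapshot('side')
a=t['frame'][215:285,370:470];b=s['frame'][110:180,290:390]
cv2.imwrite('pics/f1.png',np.clip(1.3*cv2.resize(np.hstack([a,b])[:,:,::-1],None,fx=4,fy=4,interpolation=2),0,255).astype(np.uint8))"
```

```text
t 16.7667 tcp [ 0.4397 -0.4108  0.1515] yaw -0.268 open 0.0614 ft [-0.   0.5  0.9] q [-0.43  0.31 -0.28 -0.   -0.98  1.73]
[0.437, -0.4175, 0.051] -0.27 ->mm [ -1.    7.2 100.5] rot [-0.0005 -0.0017  0.0021]
```

View pics/f1.png

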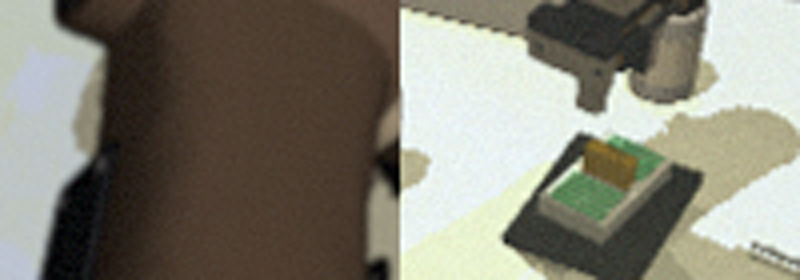

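Emit:
step_arm:
  deltas:
    - {"tx": -1, "ty": 7, "tz": 40, "rx": 0, "ry": 0, "rz": 0, "gripper": 0.6}
    - {"tx": -1, "ty": 7, "tz": 70, "rx": 0, "ry": 0, "rz": 0, "gripper": 0.6}
    - {"tx": -1, "ty": 7, "tz": 88, "rx": 0, "ry": 0, "rz": 0, "gripper": 0.6}
    - {"tx": -1, "ty": 7, "tz": 95, "rx": 0, "ry": 0, "rz": 0, "gripper": 0.6}
    - {"tx": -1, "ty": 7, "tz": 97, "rx": 0, "ry": 0, "rz": 0, "gripper": 0.6}
    - {"tx": -1, "ty": 7, "tz": 97, "rx": 0, "ry": 0, "rz": 0, "gripper": 0.5}

```text
t: 17.37
ee_pos: [0.437, -0.4174, 0.0542]
eef_rot: [-3.113, 0.419, -0.002]
ft_force: [-0.7, 0.0, 0.7]
opening: 0.0499
```

Emit:
step_arm:
  deltas:
    - {"tx": 0, "ty": 0, "tz": 0, "rx": 0, "ry": 0, "rz": 0, "gripper": 0.1}
    - {"tx": 0, "ty": 0, "tz": 0, "rx": 0, "ry": 0, "rz": 0, "gripper": 0.1}
    - {"tx": 0, "ty": 0, "tz": 0, "rx": 0, "ry": 0, "rz": 0, "gripper": 0.1}
    - {"tx": 0, "ty": 0, "tz": 0, "rx": 0, "ry": 0, "rz": 0, "gripper": 0.1}
    - {"tx": 0, "ty": 0, "tz": 0, "rx": 0, "ry": 0, "rz": 0, "gripper": 0.1}
    - {"tx": 0, "ty": 0, "tz": 0, "rx": 0, "ry": 0, "rz": 0, "gripper": 0.1}
    - {"tx": 0, "ty": 0, "tz": 0, "rx": 0, "ry": 0, "rz": 0, "gripper": 0.1}
    - {"tx": 0, "ty": 0, "tz": 0, "rx": 0, "ry": 0, "rz": 0, "gripper": 0.1}
  force: 25

```text
t: 18.03
ee_pos: [0.4362, -0.4177, 0.0538]
eef_rot: [-3.113, 0.42, -0.001]
ft_force: [-0.7, 0.3, 5.1]
opening: 0.016
```

```bash
python3 -c "
from h import *
plan()"
```

```text
t 18.0333 tcp [ 0.4362 -0.4177  0.0538] yaw -0.269 open 0.016 ft [-0.7  0.3  5.1] q [-0.44  0.42 -0.37 -0.   -0.78  1.74]
```

Emit:
step_arm:
  deltas:
    - {"tx": 0, "ty": 0, "tz": -10, "rx": 0, "ry": 0, "rz": 0, "gripper": 0.1}
    - {"tx": 0, "ty": 0, "tz": -30, "rx": 0, "ry": 0, "rz": 0, "gripper": 0.1}
    - {"tx": 0, "ty": 0, "tz": -60, "rx": 0, "ry": 0, "rz": 0, "gripper": 0.1}
    - {"tx": 0, "ty": 0, "tz": -90, "rx": 0, "ry": 0, "rz": 0, "gripper": 0.1}
    - {"tx": 0, "ty": 0, "tz": -120, "rx": 0, "ry": 0, "rz": 0, "gripper": 0.1}
    - {"tx": 0, "ty": 0, "tz": -145, "rx": 0, "ry": 0, "rz": 0, "gripper": 0.1}
    - {"tx": 0, "ty": 0, "tz": -150, "rx": 0, "ry": 0, "rz": 0, "gripper": 0.1}
    - {"tx": 0, "ty": 0, "tz": -150, "rx": 0, "ry": 0, "rz": 0, "gripper": 0.1}

```text
t: 18.7
ee_pos: [0.4368, -0.418, 0.2058]
eef_rot: [3.113, -0.421, 0.006]
ft_force: [0.6, -0.5, -2.2]
opening: 0.0156
```

```bash
python3 -c "
from h import *
plan((.5,-.2,.2,-.02),(.613,-.1215,.2,-.02))
t=snapshot('top');s=snapshot('side')
def f(t,p,c):
  return at(t,p,c).round(4)
im=t['frame'][130:230,280:380];sd=s['frame'][100:200,220:320]
cv2.imwrite('pics/tray.png',np.clip(1.3*cv2.resize(np.hstack([im,sd])[:,:,::-1],None,fx=4,fy=4,interpolation=2),0,255).astype(np.uint8))"
```

```text
t 18.7 tcp [ 0.4368 -0.418   0.2058] yaw -0.269 open 0.0156 ft [ 0.6 -0.5 -2.2] q [-0.44  0.27 -0.2  -0.   -1.1   1.74]
[0.5, -0.2, 0.2] -0.02 ->mm [   3.  -227.     5.9] rot [ 0.0003 -0.0041 -0.2488]
[0.613, -0.1215, 0.2] -0.02 ->mm [  91.1 -332.7    6.3] rot [ 0.0003 -0.0041 -0.2488]
```

View pics/tray.png

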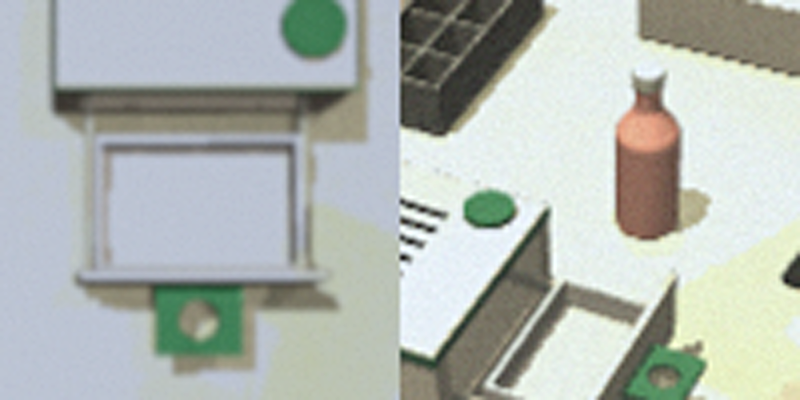

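```bash
python3 -c "
from h import *
t=snapshot('top');s=snapshot('side')
f=lambda u,v,z:at(t,(280+u/4,130+v/4),z).round(4)
g=lambda u,v,z:at(s,(220+(u-400)/4,100+v/4),z).round(4)
print('hole',f(199,320,.066),g(665,376,.066),'tongue',f(153,320,.066),f(243,320,.066),f(198,286,.066),f(198,357,.066))
print('rim inner back',f(105,145,.067),f(295,145,.067),'front panel inner top',f(105,270,.098),f(292,268,.098))
"
```

```text
hole [ 0.5344 -0.1213  0.066 ] [ 0.5292 -0.1217  0.066 ] tongue [ 0.535  -0.0897  0.066 ] [ 0.5338 -0.1516  0.066 ] [ 0.5578 -0.1212  0.066 ] [ 0.5089 -0.12    0.066 ]
rim inner back [ 0.6564 -0.0592  0.067 ] [ 0.6537 -0.1901  0.067 ] front panel inner top [ 0.5683 -0.0554  0.098 ] [ 0.5671 -0.1805  0.098 ]
```

Emit:
step_arm:
  deltas:
    - {"tx": 3, "ty": -227, "tz": 6, "rx": 0, "ry": 0, "rz": -0.249, "gripper": 0.1}
    - {"tx": 3, "ty": -227, "tz": 6, "rx": 0, "ry": 0, "rz": -0.249, "gripper": 0.1}
    - {"tx": 3, "ty": -227, "tz": 6, "rx": 0, "ry": 0, "rz": -0.249, "gripper": 0.1}
    - {"tx": 3, "ty": -227, "tz": 6, "rx": 0, "ry": 0, "rz": -0.249, "gripper": 0.1}
    - {"tx": 30, "ty": -270, "tz": 6, "rx": 0, "ry": 0, "rz": -0.249, "gripper": 0.1}
    - {"tx": 60, "ty": -300, "tz": 6, "rx": 0, "ry": 0, "rz": -0.249, "gripper": 0.1}
    - {"tx": 80, "ty": -320, "tz": 6, "rx": 0, "ry": 0, "rz": -0.249, "gripper": 0.1}
    - {"tx": 88, "ty": -330, "tz": 6, "rx": 0, "ry": 0, "rz": -0.249, "gripper": 0.1}

```text
t: 19.57
ee_pos: [0.594, -0.1335, 0.1966]
eef_rot: [-3.14, 0.03, 0.003]
ft_force: [0.9, -1.4, -1.6]
opening: 0.0158
```

Emit:
step_arm:
  deltas:
    - {"tx": 0, "ty": 0, "tz": 0, "rx": 0, "ry": 0, "rz": 0, "gripper": 0.1}
    - {"tx": 0, "ty": 0, "tz": 0, "rx": 0, "ry": 0, "rz": 0, "gripper": 0.1}
    - {"tx": 0, "ty": 0, "tz": 0, "rx": 0, "ry": 0, "rz": 0, "gripper": 0.1}
    - {"tx": 0, "ty": 0, "tz": 0, "rx": 0, "ry": 0, "rz": 0, "gripper": 0.1}

```text
t: 19.9
ee_pos: [0.5927, -0.1361, 0.1967]
eef_rot: [-3.141, 0.032, 0.003]
ft_force: [-1.0, 0.4, -1.7]
opening: 0.0158
```

```bash
python3 -c "
from h import *
plan((.6135,-.1225,.12,-.02),(.6135,-.1225,.082,-.02))"
```

```text
t 19.9 tcp [ 0.5927 -0.1361  0.1967] yaw -0.02 open 0.0158 ft [-1.   0.4 -1.7] q [ 0.09  0.28 -0.2  -0.   -1.09  1.46]
[0.6135, -0.1225, 0.12] -0.02 ->mm [ 20.6 -13.9  76.7] rot [-0.0009  0.0018 -0.0005]
[0.6135, -0.1225, 0.082] -0.02 ->mm [ 20.7 -13.9 114.7] rot [-0.0009  0.0018 -0.0005]
```

Emit:
step_arm:
  deltas:
    - {"tx": 20, "ty": -13.5, "tz": 20, "rx": 0, "ry": 0, "rz": 0, "gripper": 0.1}
    - {"tx": 20, "ty": -13.5, "tz": 40, "rx": 0, "ry": 0, "rz": 0, "gripper": 0.1}
    - {"tx": 20, "ty": -13.5, "tz": 55, "rx": 0, "ry": 0, "rz": 0, "gripper": 0.1}
    - {"tx": 20, "ty": -13.5, "tz": 65, "rx": 0, "ry": 0, "rz": 0, "gripper": 0.1}
    - {"tx": 20, "ty": -13.5, "tz": 72, "rx": 0, "ry": 0, "rz": 0, "gripper": 0.1}
    - {"tx": 20, "ty": -13.5, "tz": 76, "rx": 0, "ry": 0, "rz": 0, "gripper": 0.1}
    - {"tx": 20, "ty": -13.5, "tz": 76, "rx": 0, "ry": 0, "rz": 0, "gripper": 0.1}
    - {"tx": 20, "ty": -13.5, "tz": 76, "rx": 0, "ry": 0, "rz": 0, "gripper": 0.1}

```text
t: 20.57
ee_pos: [0.6143, -0.1227, 0.1224]
eef_rot: [-3.141, 0.032, -0.002]
ft_force: [0.3, 0.1, -0.6]
opening: 0.0161
```

```bash
python3 -c "
from h import *
plan((.613,-.123,.1,-.02),(.613,-.123,.082,-.02))
t=snapshot('top');s=snapshot('side')
im=t['frame'][130:230,280:380];sd=s['frame'][140:240,200:300]
cv2.imwrite('pics/pl.png',np.clip(1.3*cv2.resize(np.hstack([im,sd])[:,:,::-1],None,fx=4,fy=4,interpolation=2),0,255).astype(np.uint8))"
```

```text
t 20.5667 tcp [ 0.6143 -0.1227  0.1224] yaw -0.02 open 0.0161 ft [ 0.3  0.1 -0.6] q [ 0.11  0.38 -0.25 -0.   -0.94  1.44]
[0.613, -0.123, 0.1] -0.02 ->mm [-1.3  0.3 22.4] rot [-0.0009 -0.0012 -0.0001]
[0.613, -0.123, 0.082] -0.02 ->mm [-1.3  0.3 40.4] rot [-0.0009 -0.0012 -0.0001]
```

View pics/pl.png

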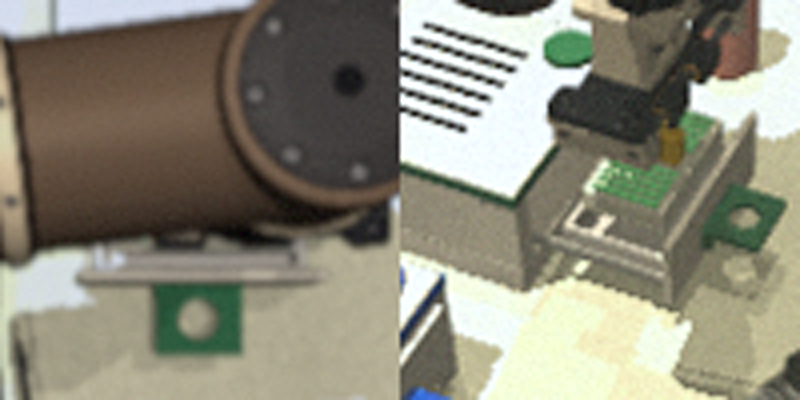

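```bash
python3 -c "
from h import *
s=snapshot('side');c=np.array((.6143,-.1227));R=np.array([[1,.02],[-.02,1]])
for d in((.035,.06),(-.035,.06),(-.035,-.06)):
  for z in(.0806,.1026):print(d,z,((px(s,[*(c+R@np.array(d)),z])-[200,140])*4+[400,0]).round())
print('rib',((px(s,[*c,.133])-[200,140])*4+[400,0]).round())
"
```

```text
(0.035, 0.06) 0.0806 [577. 208.]
(0.035, 0.06) 0.1026 [575. 188.]
(-0.035, 0.06) 0.0806 [656. 234.]
(-0.035, 0.06) 0.1026 [655. 215.]
(-0.035, -0.06) 0.0806 [719. 139.]
(-0.035, -0.06) 0.1026 [719. 119.]
rib [647. 125.]
```

```bash
python3 -c "
import cv2
im=cv2.imread('pics/pl.png')[80:280,500:800]
cv2.imwrite('pics/pl2.png',cv2.resize(im,None,fx=2.6,fy=2.6))"
```

```text
(no output)
```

View pics/pl2.png

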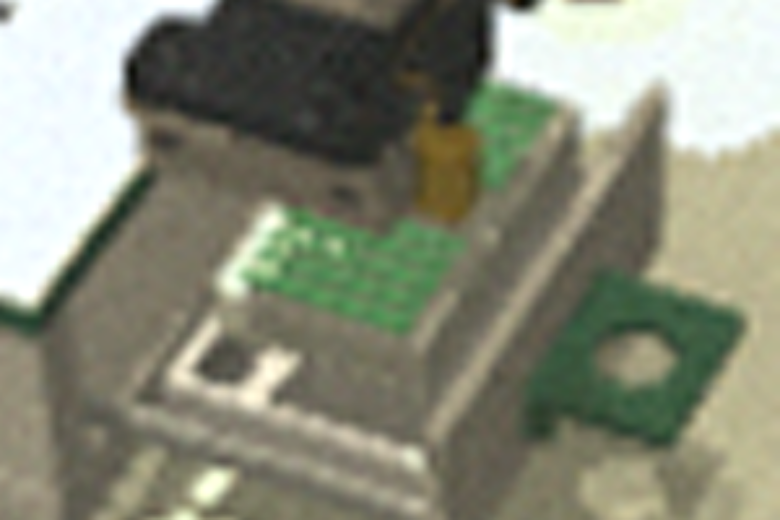

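The cartridge hangs level and aligned over the tray: side px of its front corners are ~(265,192) and (280,170), within 2 mm of prediction. Next I lower it gently.

Emit:
step_arm:
  deltas:
    - {"tx": -1, "ty": 0, "tz": 8, "rx": 0, "ry": 0, "rz": 0, "gripper": 0.1}
    - {"tx": -1, "ty": 0, "tz": 16, "rx": 0, "ry": 0, "rz": 0, "gripper": 0.1}
    - {"tx": -1, "ty": 0, "tz": 23, "rx": 0, "ry": 0, "rz": 0, "gripper": 0.1}
    - {"tx": -1, "ty": 0, "tz": 28, "rx": 0, "ry": 0, "rz": 0, "gripper": 0.1}
    - {"tx": -1, "ty": 0, "tz": 32, "rx": 0, "ry": 0, "rz": 0, "gripper": 0.1}
    - {"tx": -1, "ty": 0, "tz": 35, "rx": 0, "ry": 0, "rz": 0, "gripper": 0.1}
    - {"tx": -1, "ty": 0, "tz": 36, "rx": 0, "ry": 0, "rz": 0, "gripper": 0.1}
    - {"tx": -1, "ty": 0, "tz": 36, "rx": 0, "ry": 0, "rz": 0, "gripper": 0.1}

```text
t: 21.38
ee_pos: [0.613, -0.1223, 0.0853]
eef_rot: [-3.141, 0.031, 0.0]
ft_force: [0.2, -0.1, -1.0]
opening: 0.0157
```

Emit:
step_arm:
  deltas:
    - {"tx": 0, "ty": 0, "tz": 1, "rx": 0, "ry": 0, "rz": 0, "gripper": 0.1}
    - {"tx": 0, "ty": 0, "tz": 2, "rx": 0, "ry": 0, "rz": 0, "gripper": 0.1}
    - {"tx": 0, "ty": 0, "tz": 3, "rx": 0, "ry": 0, "rz": 0, "gripper": 0.1}
    - {"tx": 0, "ty": 0, "tz": 3, "rx": 0, "ry": 0, "rz": 0, "gripper": 0.1}
    - {"tx": 0, "ty": 0, "tz": 3, "rx": 0, "ry": 0, "rz": 0, "gripper": 0.1}

```text
t: 21.8
ee_pos: [0.6131, -0.1223, 0.0828]
eef_rot: [-3.14, 0.031, -0.001]
ft_force: [-0.1, 0.1, -1.9]
opening: 0.016
```

Emit:
step_arm:
  deltas:
    - {"tx": 0, "ty": 0, "tz": 0.7, "rx": 0, "ry": 0, "rz": 0, "gripper": 0.1}
    - {"tx": 0, "ty": 0, "tz": 0.7, "rx": 0, "ry": 0, "rz": 0, "gripper": 0.1}
    - {"tx": 0, "ty": 0, "tz": 0.7, "rx": 0, "ry": 0, "rz": 0, "gripper": 0.22}
    - {"tx": 0, "ty": 0, "tz": 0.7, "rx": 0, "ry": 0, "rz": 0, "gripper": 0.4}
    - {"tx": 0, "ty": 0, "tz": 0.7, "rx": 0, "ry": 0, "rz": 0, "gripper": 0.4}
    - {"tx": 0, "ty": 0, "tz": 0.7, "rx": 0, "ry": 0, "rz": 0, "gripper": 0.4}
    - {"tx": 0, "ty": 0, "tz": 0.7, "rx": 0, "ry": 0, "rz": 0, "gripper": 0.4}
    - {"tx": 0, "ty": 0, "tz": 0.7, "rx": 0, "ry": 0, "rz": 0, "gripper": 0.4}

```text
t: 22.47
ee_pos: [0.6132, -0.1223, 0.0821]
eef_rot: [-3.14, 0.031, -0.001]
ft_force: [-0.7, 0.5, -0.9]
opening: 0.035
```

Emit:
step_arm:
  deltas:
    - {"tx": 0, "ty": 0, "tz": -10, "rx": 0, "ry": 0, "rz": 0, "gripper": 0.4}
    - {"tx": 0, "ty": 0, "tz": -30, "rx": 0, "ry": 0, "rz": 0, "gripper": 0.4}
    - {"tx": 0, "ty": 0, "tz": -60, "rx": 0, "ry": 0, "rz": 0, "gripper": 0.4}
    - {"tx": 0, "ty": 0, "tz": -90, "rx": 0, "ry": 0, "rz": 0, "gripper": 0.2}
    - {"tx": -40, "ty": 0, "tz": -110, "rx": 0, "ry": 0, "rz": 0, "gripper": 0}
    - {"tx": -80, "ty": 0, "tz": -110, "rx": 0, "ry": 0, "rz": 0, "gripper": 0}
    - {"tx": -120, "ty": 0, "tz": -110, "rx": 0, "ry": 0, "rz": 0, "gripper": 0}
    - {"tx": -150, "ty": 0, "tz": -110, "rx": 0, "ry": 0, "rz": 0, "gripper": 0}

```text
t: 23.13
ee_pos: [0.4602, -0.1195, 0.1928]
eef_rot: [-3.14, 0.032, -0.002]
ft_force: [-0.5, -0.3, -0.3]
opening: 0.0072
```

```bash
python3 -c "
from h import *
plan()
t=snapshot('top');s=snapshot('side')
for n,x in(('top',t),('side',s)):
  for q in('fresh_center','hook_grip'):
    for m in masks_of(x,q)[:2]:print(n,q,m['conf'],m['extent'])
im=t['frame'][130:230,280:380];sd=s['frame'][140:240,200:300]
cv2.imwrite('pics/in.png',np.clip(1.3*cv2.resize(np.hstack([im,sd])[:,:,::-1],None,fx=4,fy=4,interpolation=2),0,255).astype(np.uint8))"
```

```text
t 23.1333 tcp [ 0.4602 -0.1195  0.1928] yaw -0.02 open 0.0072 ft [-0.5 -0.3 -0.3] q [ 0.16  0.07 -0.48 -0.   -1.02  1.39]
top fresh_center 0.82 [308.2, 168.0, 40.6, 27.2]
top fresh_center 0.71 [194.2, 150.3, 60.5, 27.2]
top hook_grip 0.82 [124.2, 216.4, 22.9, 58.6]
top hook_grip 0.66 [401.8, 151.8, 35.9, 29.1]
side fresh_center 0.68 [247.3, 172.5, 30.7, 30.4]
side fresh_center 0.46 [283.0, 225.8, 41.2, 34.5]
side hook_grip 0.97 [209.3, 329.4, 51.2, 47.1]
side hook_grip 0.86 [282.1, 317.4, 65.0, 23.8]
```

```bash
python3 -c "
from h import *
t=snapshot('top');s=snapshot('side')
F=np.array((.6125,-.1228))
for n,x,e in(('top',t,(308.2,168.0,40.6,27.2)),('side',s,(247.3,172.5,30.7,30.4))):
  P=np.array([px(x,[F[0]+a+.02*b,F[1]+b-.02*a,z]) for a in(-.035,.035) for b in(-.06,.06) for z in(.04,.062)])
  print(n,P.min(0).round(1),np.ptp(P,0).round(1),e)
for n,x in(('top',t),('side',s)):
  hsv=cv2.cvtColor(x['frame'],cv2.COLOR_RGB2HSV);m=cv2.inRange(hsv,np.array((8,150,60)),np.array((20,255,255)))
  m=cv2.bitwise_and(m,m);k,lab,st,ce=cv2.connectedComponentsWithStats(m)
  l=[i for i in range(1,k) if (115<ce[i][0]<150 and 205<ce[i][1]<285 if n=='top' else 200<ce[i][0]<275 and 320<ce[i][1]<400)]
  i=max(l,key=lambda i:st[i,4]);print('orange',n,st[i],ce[i].round(1))
plan((.53,-.1205,.16,-.02),(.53,-.1205,.085,-.02))
"
```

```text
top [307.3 169.2] [44.  25.8] (308.2, 168.0, 40.6, 27.2)
side [245.1 173.1] [35.  34.4] (247.3, 172.5, 30.7, 30.4)
orange top [124 237  17  36 301] [132.2 255. ]
orange side [223 341  37  35 482] [241.4 358. ]
t 23.5333 tcp [ 0.464  -0.1194  0.192 ] yaw -0.02 open 0.0005 ft [0.  0.4 0.5] q [ 0.16  0.07 -0.48 -0.   -1.02  1.39]
[0.53, -0.1205, 0.16] -0.02 ->mm [66.  -0.2 32. ] rot [-0.0008 -0.0002  0.0002]
[0.53, -0.1205, 0.085] -0.02 ->mm [ 6.60e+01 -1.00e-01  1.07e+02] rot [-0.0008 -0.0002  0.0002]
```

Going by the pixel blobs, the hook is back where it started (orange blobs moved by no more than 0.3 px), and the cartridge fits the predicted tray position. Next I push the tray home.

Emit:
step_arm:
  deltas:
    - {"tx": 35, "ty": 0, "tz": 10, "rx": 0, "ry": 0, "rz": 0, "gripper": 0}
    - {"tx": 64, "ty": 0, "tz": 30, "rx": 0, "ry": 0, "rz": 0, "gripper": 0}
    - {"tx": 64, "ty": 0, "tz": 65, "rx": 0, "ry": 0, "rz": 0, "gripper": 0}
    - {"tx": 64, "ty": 0, "tz": 90, "rx": 0, "ry": 0, "rz": 0, "gripper": 0}
    - {"tx": 64, "ty": 0, "tz": 102, "rx": 0, "ry": 0, "rz": 0, "gripper": 0}
    - {"tx": 64, "ty": 0, "tz": 106, "rx": 0, "ry": 0, "rz": 0, "gripper": 0}
    - {"tx": 64, "ty": 0, "tz": 106, "rx": 0, "ry": 0, "rz": 0, "gripper": 0}
    - {"tx": 64, "ty": 0, "tz": 106, "rx": 0, "ry": 0, "rz": 0, "gripper": 0}

```text
t: 24.2
ee_pos: [0.5279, -0.1207, 0.0863]
eef_rot: [-3.141, 0.031, -0.001]
ft_force: [0.2, 0.3, 0.2]
opening: 0.0003
```

Emit:
step_arm:
  deltas:
    - {"tx": 5, "ty": 0, "tz": 0, "rx": 0, "ry": 0, "rz": 0, "gripper": 0}
    - {"tx": 10, "ty": 0, "tz": 0, "rx": 0, "ry": 0, "rz": 0, "gripper": 0}
    - {"tx": 15, "ty": 0, "tz": 0, "rx": 0, "ry": 0, "rz": 0, "gripper": 0}
    - {"tx": 21, "ty": 0, "tz": 0, "rx": 0, "ry": 0, "rz": 0, "gripper": 0}
    - {"tx": 28, "ty": 0, "tz": 0, "rx": 0, "ry": 0, "rz": 0, "gripper": 0}
    - {"tx": 36, "ty": 0, "tz": 0, "rx": 0, "ry": 0, "rz": 0, "gripper": 0}
    - {"tx": 44, "ty": 0, "tz": 0, "rx": 0, "ry": 0, "rz": 0, "gripper": 0}
    - {"tx": 52, "ty": 0, "tz": 0, "rx": 0, "ry": 0, "rz": 0, "gripper": 0}

```text
t: 24.87
ee_pos: [0.5797, -0.1217, 0.086]
eef_rot: [-3.141, 0.031, 0.0]
ft_force: [-3.7, -0.1, 2.8]
opening: 0.0009
```

Emit:
step_arm:
  deltas:
    - {"tx": 9, "ty": 0, "tz": 0, "rx": 0, "ry": 0, "rz": 0, "gripper": 0}
    - {"tx": 18, "ty": 0, "tz": 0, "rx": 0, "ry": 0, "rz": 0, "gripper": 0}
    - {"tx": 27, "ty": 0, "tz": 0, "rx": 0, "ry": 0, "rz": 0, "gripper": 0}
    - {"tx": 36, "ty": 0, "tz": 0, "rx": 0, "ry": 0, "rz": 0, "gripper": 0}
    - {"tx": 45, "ty": 0, "tz": 0, "rx": 0, "ry": 0, "rz": 0, "gripper": 0}
    - {"tx": 54, "ty": 0, "tz": 0, "rx": 0, "ry": 0, "rz": 0, "gripper": 0}
    - {"tx": 62, "ty": 0, "tz": 0, "rx": 0, "ry": 0, "rz": 0, "gripper": 0}
    - {"tx": 68, "ty": 0, "tz": 0, "rx": 0, "ry": 0, "rz": 0, "gripper": 0}

```text
t: 25.53
ee_pos: [0.6481, -0.1231, 0.0859]
eef_rot: [-3.141, 0.031, -0.001]
ft_force: [-2.6, -0.3, 3.1]
opening: 0.0006
```

Emit:
step_arm:
  deltas:
    - {"tx": 4, "ty": 0, "tz": 0, "rx": 0, "ry": 0, "rz": 0, "gripper": 0}
    - {"tx": 8, "ty": 0, "tz": 0, "rx": 0, "ry": 0, "rz": 0, "gripper": 0}
    - {"tx": 11, "ty": 0, "tz": 0, "rx": 0, "ry": 0, "rz": 0, "gripper": 0}
    - {"tx": 14, "ty": 0, "tz": 0, "rx": 0, "ry": 0, "rz": 0, "gripper": 0}
    - {"tx": 16, "ty": 0, "tz": 0, "rx": 0, "ry": 0, "rz": 0, "gripper": 0}

```text
t: 25.95
ee_pos: [0.6631, -0.1233, 0.0859]
eef_rot: [-3.14, 0.031, 0.0]
ft_force: [-2.4, -1.4, 0.5]
opening: 0.0005
```

Emit:
step_arm:
  deltas:
    - {"tx": 1.5, "ty": 0, "tz": 0, "rx": 0, "ry": 0, "rz": 0, "gripper": 0}
    - {"tx": 3, "ty": 0, "tz": 0, "rx": 0, "ry": 0, "rz": 0, "gripper": 0}
    - {"tx": 4.5, "ty": 0, "tz": 0, "rx": 0, "ry": 0, "rz": 0, "gripper": 0}
    - {"tx": 5, "ty": 0, "tz": 0, "rx": 0, "ry": 0, "rz": 0, "gripper": 0}

```text
t: 26.28
ee_pos: [0.6681, -0.1234, 0.0859]
eef_rot: [-3.14, 0.031, 0.0]
ft_force: [-3.9, -1.0, 0.2]
opening: 0.0005
```

Emit:
step_arm:
  deltas:
    - {"tx": 1, "ty": 0, "tz": 0, "rx": 0, "ry": 0, "rz": 0, "gripper": 0}
    - {"tx": 2, "ty": 0, "tz": 0, "rx": 0, "ry": 0, "rz": 0, "gripper": 0}
    - {"tx": 3, "ty": 0, "tz": 0, "rx": 0, "ry": 0, "rz": 0, "gripper": 0}

```text
t: 26.53
ee_pos: [0.6682, -0.1234, 0.0859]
eef_rot: [-3.14, 0.032, 0.008]
ft_force: [-15.5, 1.5, 9.7]
opening: 0.0002
```

The tray hit its hard stop at TCP x = 0.668, with about 15 N of push. I back off and check.

Emit:
step_arm:
  deltas:
    - {"tx": -5, "ty": 0, "tz": 0, "rx": 0, "ry": 0, "rz": 0, "gripper": 0}
    - {"tx": -25, "ty": 0, "tz": 0, "rx": 0, "ry": 0, "rz": 0, "gripper": 0}
    - {"tx": -60, "ty": 0, "tz": -20, "rx": 0, "ry": 0, "rz": 0, "gripper": 0}
    - {"tx": -100, "ty": 0, "tz": -50, "rx": 0, "ry": 0, "rz": 0, "gripper": 0}
    - {"tx": -140, "ty": 0, "tz": -80, "rx": 0, "ry": 0, "rz": 0, "gripper": 0}
    - {"tx": -180, "ty": 0, "tz": -110, "rx": 0, "ry": 0, "rz": 0, "gripper": 0}
    - {"tx": -210, "ty": 0, "tz": -130, "rx": 0, "ry": 0, "rz": 0, "gripper": 0}
    - {"tx": -210, "ty": 0, "tz": -130, "rx": 0, "ry": 0, "rz": 0, "gripper": 0}

```text
t: 27.2
ee_pos: [0.4597, -0.1193, 0.2195]
eef_rot: [-3.14, 0.03, -0.01]
ft_force: [0.4, 0.0, -0.5]
opening: 0.0006
```

```bash
python3 -c "
from h import *
plan()
t=snapshot('top');s=snapshot('side')
for n,x,b in(('top',t,(300,145,70,45)),('side',s,(235,155,45,50))):
  hsv=cv2.cvtColor(x['frame'],cv2.COLOR_RGB2HSV);m=cv2.inRange(hsv,np.array((50,100,30)),np.array((85,255,255)))
  l,tp,w,h=b;k,lab,st,ce=cv2.connectedComponentsWithStats(m[tp:tp+h,l:l+w]);i=1+st[1:,4].argmax()
  c=ce[i]+[l,tp];print(n,st[i]+[l,tp,0,0,0],c,at(x,c,.066).round(4))
  for q in('tray_blue','spent_center','jar','wash_bottle','hook_grip'):
    r=masks_of(x,q)
    for m_ in r[:2]:print(n,q,round(m_['conf'],2),m_['extent'])
"
```

```text
t 27.2 tcp [ 0.4597 -0.1193  0.2195] yaw -0.019 open 0.0006 ft [ 0.4  0.  -0.5] q [ 0.16  0.04 -0.45 -0.   -1.08  1.39]
top [319 158  21  17 239] [328.92468619 165.48535565] [ 0.6574 -0.1219  0.066 ]
top tray_blue 0.58 [196.0, 150.8, 56.5, 27.0]
top jar 0.59 [139.2, 158.4, 30.4, 25.5]
top wash_bottle 0.65 [401.4, 153.6, 35.9, 26.2]
top wash_bottle 0.59 [298.5, 149.2, 64.0, 24.2]
top hook_grip 0.92 [125.9, 213.4, 22.7, 61.4]
top hook_grip 0.64 [299.5, 151.1, 61.1, 24.3]
side [244 177  19  14 107] [253.07476636 183.57943925] [ 0.6481 -0.1226  0.066 ]
side tray_blue 0.85 [180.3, 214.7, 38.6, 59.0]
side spent_center 0.84 [280.1, 224.1, 44.5, 38.8]
side jar 0.95 [158.9, 288.2, 24.3, 33.6]
side wash_bottle 0.67 [273.5, 114.5, 15.8, 43.4]
side hook_grip 0.56 [282.8, 318.1, 64.4, 24.2]
```

```bash
python3 -c "
from h import *
t=snapshot('top');g=cv2.cvtColor(t['frame'],cv2.COLOR_RGB2GRAY).astype(int)
hsv=cv2.cvtColor(t['frame'],cv2.COLOR_RGB2HSV)
for n,l,h,C in(('green',(300,145,70,45),((50,100,30),(85,255,255)),range(306,316)),('blue',(190,140,70,50),((100,120,30),(125,255,255)),range(200,210))):
  x,y,w,hh=l;m=cv2.inRange(hsv,*map(np.array,h))[y:y+hh,x:x+w];k,lab,st,ce=cv2.connectedComponentsWithStats(m)
  for i in range(1,k):
    if st[i,4]>60:print(n,st[i]+[x,y,0,0,0],at(t,ce[i]+[x,y],.066).round(4))
  print([int(g[r,list(C)].mean()) for r in range(143,168)])
"
```

```text
green [319 158  21  17 240] [ 0.6572 -0.1223  0.066 ]
[157, 157, 157, 157, 157, 158, 158, 154, 130, 95, 111, 142, 133, 85, 49, 48, 66, 89, 105, 110, 111, 110, 113, 123, 139]
blue [214 155  22  18 305] [0.6697 0.1675 0.066 ]
[157, 157, 157, 158, 155, 138, 98, 86, 121, 141, 120, 76, 47, 51, 69, 91, 105, 110, 114, 120, 131, 146, 154, 157, 158]
```

```bash
python3 -c "
from h import *
plan();print(finish_job())"
```

```text
t 27.85 tcp [ 0.4612 -0.1194  0.2154] yaw -0.02 open 0.0005 ft [-0.   0.1  0.2] q [ 0.16  0.05 -0.45 -0.   -1.08  1.39]
the job is handed in; nothing more can be done
None
```

I did the whole job and handed it in at 27.9 s. I used the orange hook to pull the green tray out by its finger hole and set the hook back on its stand. The fresh cartridge went flat into the tray, and I pushed the tray home with closed fingers. No verdict was reported.

**Last checks**
- **Hook:** after I set it down, its handle showed within 0.3 px of its starting place in both cameras. In the final top image it was again found at the stand.
- **Fresh cartridge:** just after release it matched the predicted place at the tray centre to within about 1–2 px. It can't be seen now the tray is shut, so that check wasn't repeated.
- **Green tray:** the push met a hard stop at about 15 N, within 2 mm of where I expected home. Its panel sits at least as far in as the blue unit's.
- **Blue tray, jar, bottle and spent cartridge:** all showed at about their starting pixels. The detector missed the spent cartridge in the last top image, but found it in place in the side image.

**Disagreements:** the side camera read x about 4–9 mm shorter than the top camera at the green tongue. I also hit the limit of 12 viewed pictures, so everything after placing the cartridge was checked by numbers only.

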